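Set the nip of a roller mounting press with the 5 mm gauge

TASK

Set the roller press up for 5 mm board: take the gauge with the yellow grip from the cutting mat and slide its blade, flat and straight along the feed plate's centre line, under the guard and between the open rollers until the front of the yellow grip is level with the black cross line. Let go of it there, then pull the red-handled cam lever all the way down so that the sprung upper roller presses on the blade, leaving the gauge where it is on the line. Do not disturb the other gauges or anything else on the bench.

Things in the scene. Friction and masses are not known exactly. Their poses are not given: they have to be found in the camera images.
- gauge5: 5 mm gauge, lying flat on the mat (3 mm thick): steel strip 130 x 20 x 5 mm, yellow grip block on its rear 60 mm, 24 wide, from 5 to 34 mm above the underside. 0.1 to 0.16 kg, balance 10 to 25 mm behind the grip's front. Origin: underside, centre line, below the grip's front face; x to the blade's tip, y across, z up. Grip x -60 to 0, bare blade x 0 to 70 mm.
- blade_tip (a point): Tip of the 5 mm gauge's blade: underside, centre line, 70 mm in front of the grip.
- cross (a point): Where the black cross line meets the centre line printed on the white feed plate, on its surface 60 mm above the bench; the front face of the yellow grip belongs here. x level into the rollers (feed direction), y along the rollers to the left, z up. The plate is 212 wide, from x -90 mm (free front edge) to +41 mm; the rollers meet at +55 mm.
- guard_edge (a point): Middle of the yellow lower edge of the clear guard hung over the feed plate: 54 mm above the plate, 51 mm before the cross line; axes as there. It is 232 wide, upright, 62 mm tall, with two stay rods behind its top. Blade and grip pass under it; an upright gripper's body would hit it, so the hand must lean back from the rollers by about 40 degrees, and hold the grip near its rear end.
- nip (a point): Middle of the line where the rollers meet: 60 mm above the bench, 55 mm past the cross line, axes as there. Rubber rollers, 44 mm diameter, 210 long, not turning; the lower one's top is level with the plate. Gap 7 to 10 mm as found, 3 mm with the lever down if empty. Blue end frames 117 to 142 mm to each side, x -50 to +50, 178 mm tall from the bench.
- top_roller: Upper roller, carried on springs in the steel yoke (follower) that two brass cams push down; moves about 8 mm up and down, presses a 5 mm blade with 8 to 25 N. Its origin is under the nip at about bench level, not on the roller.
- lever (a joint): Cam lever at the press's left (+y) end. 0: open stop, 10 degrees past upright. Grows as the lever is pulled over towards the feed side (-x of the press) and down. 1.75 rad: end stop, lever level and pointing to -x, cams' high points on the follower. Angle above level = 1.75 - value. Stays where left; takes 2 to 5 N at the handle.
- lever_grip (a point): Middle of the lever's red round handle: 18 mm diameter, 45 long, along the press's y, outer end free, 108 mm from the cam shaft's axis, in a plane 176 mm to the left of the centre line. Push it from its far (+x), upper side.
- cam_axis (a point): Point on the cam shaft's axis, about which the lever turns, beside the handle's plane: 157 mm above the bench, over the nip line, 175 mm left of the centre line. Axes as the cross line.
- gauge3: The 3 mm gauge, green grip, otherwise as the 5 mm gauge and lying beside it on the mat (same origin and axes). Leave alone.
- gauge8: The 8 mm gauge, blue grip, otherwise as the 5 mm gauge and lying beside it on the mat (same origin and axes). Leave alone.
- spray_can: White and blue spray can, 52 mm in diameter, 170 tall, standing; origin under its centre. Leave alone.
- glue_bottle: White glue bottle with a red cap, 40 mm in diameter, 100 tall, standing; origin under its centre. Leave alone.
- blue_cap: Blue spray-can cap, 54 mm in diameter, 30 tall; origin under its centre. Leave alone.
- car_red: Red model car, 44 x 20 x 16 mm; origin under its centre. Leave alone.
- car_black: Black model car, 44 x 20 x 16 mm; origin under its centre. Leave alone.
- room_walls: White piece of model room walls, about 80 x 55 x 35 mm; origin under the middle of its long wall. Leave alone.
Not all that is in view belongs to the job. Leave any orange look-alike of the gauge5 alone.

How it is judged:
By the outcome, as a careful person would: the job done as asked, in the order asked, and still so for the second after the job is handed in, with the robot touching nothing.
It also fails if it takes over 53 s, if anything falls off the work surface, if the arm or the gripper's body presses on something with over 40 N, if the wrist force passes 120 N, or if a joint passes its speed limit or range.

ROBOT

A 7-joint arm with a two-finger parallel gripper is mounted at the origin on the work surface. World frame = base frame: x ahead of the robot, y to its left, z up, the work surface at z = 0. Lengths are in m, angles in rad, forces in N, time in s.
With the tool pointing down it reaches from about 0.425 to 0.925 m from the base axis. Payload 6.8 kg.
Tool frame: the origin (TCP) lies on the mounting face of the last link; the fingertips stand 173 mm ahead of it and the grasp point (between the pads) lies 155 mm ahead of it; z points along the fingers, y is the line along which they close (so a half turn about z gives the same grasp; the last joint's range is limited). The gripper opens to 85 mm and grips with 20 to 120 N. Pads are 22 mm wide; open, the fingers measure 114 mm over their backs; the gripper's body (76 mm by 85 mm) begins 54 mm behind the grasp point. The pads swing forward as they close: fully open they stand 13 mm farther back than shut.
Start: joints at [1.214, 0.477, 0.022, 1.555, -0.011, 1.109, -0.083], TCP at [0.166, -0.654, 0.405] pointing down, gripper open.
Joint ranges: [-2.96, 2.96], [-0.34, 2.1], [-1.41, 1.46], [0.24, 2.44], [-1.37, 4.51], [0.17, 1.92], [-2.96, 2.96]. Speed limits (rad/s): [2.39, 2.39, 3.14, 3.14, 3.14, 3.14, 3.14].

INTERFACE

Orientations are given as a unit quaternion [w, x, y, z].
In Python, from station import bot gives the robot as it stands. The module is installed in compiled form; this text tells all that it offers.
- The arm moves only by the shell command python3 -m pendant 'ROWS' [FORCE]. ROWS is JSON, a list of rows, each a list of 5 numbers: the finger opening in m, from 0 to 0.0854, then the shift along the tool's x, y, z in m, then the turn about the tool's z in degrees. In form: [[jaw, x, y, z, yaw], ...]. A call has 1 to 12 rows; each row shifts and turns the commanded pose from where the row before left it, along the tool's axes as they then stand; what a row does not reach is not made up. A row lasts 1/12 s, in which the tool goes at most 41.7 mm and 7.16 degrees, less where a joint would pass 70% of its speed; a pose out of reach is approached as far as the arm can. A call with a gripper value outside its range is refused whole. The fingers move at their own pace and stop on an object; FORCE is the grip in N (left out, the last holds). Time passes only in rows, so rows that do not move let the fingers close. It gives the time, the measured TCP pose, the force, the opening and the grip force at its end, in the units of the state.
- bot.get_obs(): the state, without advancing time (a new reading comes with each control period).
- bot.read_camera(name): name is "scene" or "top" or "wrist"; returns (picture, depth): 420x560x3 uint8, blue, green, red; 420x560 float32, m along the optical axis (not along the pixel's ray), 0 where there is no reading.
- bot.camera_model(name): a dict with "intrinsics" (3x3 intrinsics, pixels), "dist_coeffs" ([k1, k2, p1, p2, k3] as OpenCV has them; the pictures are not rectified), "R" (3x3) and "t" (3): a world point X has camera coordinates R X + t. Camera axes: x right, y down, z forward; pixel columns grow to the right and rows downward; lengths in m; the calibration is good to about 2 mm. A picture is of the moment at which its call begins: read the wrist's pose just before it. camera_model takes no time and is no camera call; for the wrist camera it gives the pose at the moment of the call.
- bot.hand_in(): hands the job in; it is judged then, once.
Trained networks look in the newest picture that a camera, given by its name, has taken for a name from the list of things; names that differ only in an ending like _2 or _b are one class to them, and where a whole thing is asked for, a point or a joint stands for the part that bears it (a point fixed in the world has none). Each returns a list of dicts, best first, with "score" (0 to 1); they miss things now and then, are a little off and sometimes report something else, mostly with a low value. They report only what shows in the picture. A call takes as long as a camera call. They do not tell look-alikes from the thing itself.
- bot.boxes_of(name, camera): "at" ([column, row] in pixels, amid what is visible of it).
- bot.trace(name, camera): "mask" (420x560 bool, what is visible of it) and "at" ([column, row] in pixels, amid what is visible of it).
- bot.pinpoint(name, camera): "at" ([column, row] in pixels: a listed point, or the origin of a listed thing).
The state is a dict: "t": time; "q": joint angles; "joint_vel": joint speeds; "joint_torque": joint torques, N m; "eef_pos": TCP position; "tool_rot": TCP orientation; "contact_force": force on the tool from outside, world axes, zero at the start; "torque": the same for the moment, N m; "gripper_width": opening from 0.0 (shut) to 1.0 (fully open); "grasp_force": force on a finger pad.
Only numpy, scipy, OpenCV 4.12 (cv2) and the standard library are available. Lean on these libraries where they do the work, as an engineer would, in place of code of your own. Each camera call takes 0.05 s, during which the arm holds its last target. There are 200 camera calls.

## Working session

There is one attempt and no reset: what is moved stays moved. The work goes in short steps, Python scripts to look and compute and a shell command to move; the robot and the scene stay as the last step left them, time stands still between calls to the robot, and variables do not carry over. Pictures are saved under pics/ and viewed, at most 14 in all, crops included, and the job is handed in when it is done.

```bash
mkdir -p pics
python3 - <<'E'
from station import bot
import cv2,numpy as np
o=bot.get_obs();print({k:np.round(v,3).tolist() for k,v in o.items()})
a,d=bot.read_camera("scene");b,d2=bot.read_camera("top")
cv2.imwrite("pics/scene.png",a);cv2.imwrite("pics/top.png",b)
for c in("scene","top"):
  m=bot.camera_model(c);print(c,np.round(m["R"],3).tolist(),np.round(m["t"],3).tolist(),np.round(m["intrinsics"],1).tolist(),m["dist_coeffs"])
E
```

```text
{'t': 0.0, 'q': [1.214, 0.478, 0.022, 1.556, -0.011, 1.109, -0.083], 'joint_vel': [-0.002, 0.002, 0.001, -0.002, -0.001, -0.001, -0.001], 'joint_torque': [0.0, -59.644, 1.608, -28.119, 0.012, 0.009, 0.0], 'eef_pos': [0.166, -0.654, 0.404], 'tool_rot': [-0.001, 0.992, 0.124, -0.0], 'contact_force': [0.653, -0.344, 0.266], 'torque': [0.02, 0.032, 0.006], 'grasp_force': 0.0, 'gripper_width': 1.0}
scene [[-0.547, 0.837, -0.014], [0.654, 0.417, -0.631], [-0.522, -0.354, -0.776]] [0.298, -0.221, 1.533] [[438.5, 0.0, 279.9], [0.0, 438.5, 211.6], [0.0, 0.0, 1.0]] [0.04115643 0.         0.         0.         0.        ]
top [[0.014, -1.0, 0.0], [-0.988, -0.014, -0.153], [0.153, 0.002, -0.988]] [-0.007, 0.516, 1.235] [[445.9, 0.0, 280.9], [0.0, 445.9, 211.0], [0.0, 0.0, 1.0]] [-0.08874071  0.          0.          0.          0.        ]
```

View pics/scene.png

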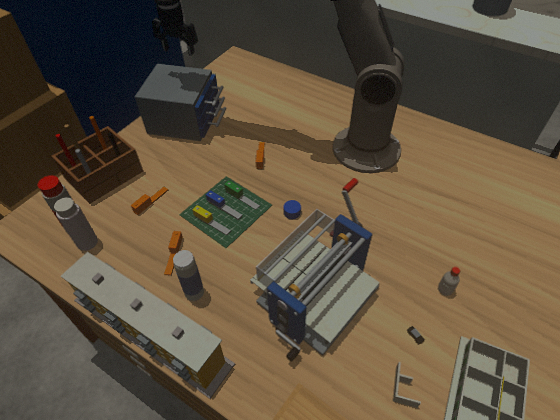

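View pics/top.png

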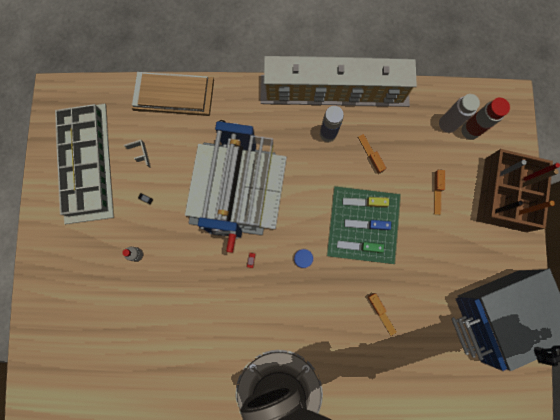

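The scene shows the press at about (320,270) with the red lever at (350,185), and the mat at (226,210). In the top picture, the candidates are:
- **Yellow grip on the mat:** (378,202), with its blade at (354,202), pointing left.
- **Green and blue gauges:** (374,247) and (381,225).
- **Orange look-alikes off the mat:** (372,153), (439,190) and (382,313).

I choose the yellow one at (378,202) and will check it in a close crop.

```bash
cat > h.py <<'E'
from station import bot
import cv2,numpy as np
def ray(cam,px):
    m=bot.camera_model(cam);R=np.array(m["R"]);t=np.array(m["t"])
    u=cv2.undistortPoints(np.array([[px]],float),np.array(m["intrinsics"]),np.array(m["dist_coeffs"]))[0,0]
    return -R.T@t, R.T@np.array([u[0],u[1],1.])
def atz(cam,px,z):
    c,d=ray(cam,px);return c+d*(z-c[2])/d[2]
def proj(cam,X):
    m=bot.camera_model(cam);R=np.array(m["R"]);t=np.array(m["t"])
    return cv2.projectPoints(np.array(X,float).reshape(-1,1,3),cv2.Rodrigues(R)[0],t,np.array(m["intrinsics"]),np.array(m["dist_coeffs"]))[0][:,0]
def rot(q):
    from scipy.spatial.transform import Rotation as Ro
    return Ro.from_quat([q[1],q[2],q[3],q[0]]).as_matrix()
E
python3 - <<'E'
from h import *
a,_=bot.read_camera("scene");b,_=bot.read_camera("top")
Z=dict(gauge5=.003,blade_tip=.003,cross=.06,guard_edge=.114,nip=.06,cam_axis=.157,lever_grip=.26,gauge3=.003,gauge8=.003,spray_can=0,blue_cap=0,car_red=0)
for n,z in Z.items():
  for c in("top","scene"):
    for r in bot.pinpoint(n,c)[:3]:
      print(n,c,round(r["score"],2),np.round(r["at"],1),np.round(atz(c,r["at"],z),4))
crop=lambda i,x,y,w,h,s:cv2.resize(i[y:y+h,x:x+w],None,fx=s,fy=s,interpolation=cv2.INTER_CUBIC)
cv2.imwrite("pics/crop.png",np.hstack([crop(b,180,115,230,140,3.4)]))
E
```

```text
gauge5 top 0.95 [379.5 309. ] [ 0.2417 -0.2871  0.003 ]
gauge5 top 0.89 [369.3 201.4] [ 0.5547 -0.2616  0.003 ]
gauge5 top 0.74 [370.2 158.9] [ 0.6848 -0.2668  0.003 ]
gauge5 scene 0.9 [239.6 196.3] [ 0.4171 -0.2368  0.003 ]
gauge5 scene 0.85 [210.1 221.1] [ 0.546  -0.2529  0.003 ]
gauge5 scene 0.85 [224.  206.1] [ 0.4761 -0.2537  0.003 ]
blade_tip top 0.93 [341.6 196.6] [ 0.568  -0.1793  0.003 ]
blade_tip top 0.77 [393.1 335.2] [ 0.1679 -0.3256  0.003 ]
blade_tip top 0.74 [441.8 214.5] [ 0.5185 -0.4788  0.003 ]
blade_tip scene 0.92 [163.5 276.5] [ 0.7667 -0.2388  0.003 ]
blade_tip scene 0.8 [166.4 191.2] [ 0.5263 -0.4485  0.003 ]
blade_tip scene 0.57 [231.7 233.8] [ 0.5488 -0.1685  0.003 ]
cross top 0.59 [244.1 190.6] [0.5705 0.1049 0.06  ]
cross scene 0.92 [302.5 276.1] [0.5886 0.1    0.06  ]
cross scene 0.33 [239.1 194.9] [ 0.4509 -0.2077  0.06  ]
guard_edge top 0.93 [267.3 186.2] [0.5727 0.0375 0.114 ]
guard_edge scene 0.71 [288.3 249.7] [0.5697 0.0441 0.114 ]
nip top 0.72 [230.2 183. ] [0.592  0.1451 0.06  ]
nip scene 0.69 [322.6 284.3] [0.5814 0.156  0.06  ]
cam_axis top 0.96 [
[... 713 characters left out ...]
1  0.003 ]
gauge8 top 0.89 [369.3 201.4] [ 0.5547 -0.2616  0.003 ]
gauge8 top 0.74 [370.2 158.9] [ 0.6848 -0.2668  0.003 ]
gauge8 scene 0.9 [239.6 196.3] [ 0.4171 -0.2368  0.003 ]
gauge8 scene 0.85 [210.1 221.1] [ 0.546  -0.2529  0.003 ]
gauge8 scene 0.85 [224.  206.1] [ 0.4761 -0.2537  0.003 ]
spray_can top 0.86 [324.9 134.3] [ 0.7606 -0.1306  0.    ]
spray_can scene 0.68 [193.6 291.8] [ 0.7574 -0.1393  0.    ]
blue_cap top 0.59 [302.5 259.2] [ 0.382  -0.0648  0.    ]
blue_cap scene 0.64 [292.5 212.1] [ 0.3793 -0.0616  0.    ]
car_red top 0.61 [338.5 205.3] [ 0.5422 -0.1703  0.    ]
car_red top 0.44 [251.4 261.8] [0.3724 0.0834 0.    ]
car_red scene 0.18 [394.1 381.2] [0.6821 0.4083 0.    ]
```

View pics/crop.png

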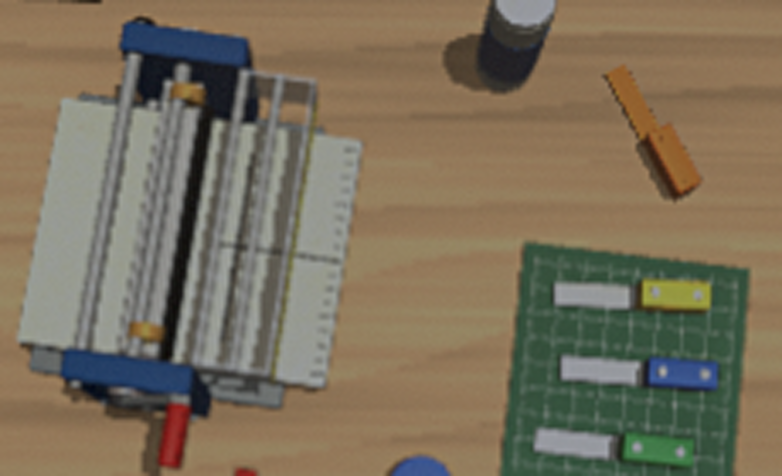

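The crop shows the yellow grip at (677,294) with its steel blade to the left at (593,293), on the green mat. The orange one lies off the mat at (655,135), so the choice is confirmed.

A row cannot tilt the tool directly. I will look for the lean at a reach limit, where the target is only approached.

```bash
python3 -m pendant '[[0.085,-0.04,0,-0.02,0],[0.085,-0.04,0,-0.02,0],[0.085,-0.04,0,0,0],[0.085,-0.04,0,0,0],[0.085,-0.04,0,0,0],[0.085,-0.04,0,0,0],[0.085,-0.04,0,0,0],[0.085,0.015,-0.037,0,0],[0.085,0.015,-0.037,0,0],[0.085,0.015,-0.037,0,0],[0.085,0.015,-0.037,0,0],[0.085,0.015,-0.037,0,0]]'
python3 -m pendant '[[0.085,0.015,-0.037,0,0],[0.085,0.015,-0.037,0,0],[0.085,0.015,-0.037,0,0],[0.085,0.015,-0.037,0,0],[0.085,0.015,-0.037,0,0],[0.085,0.015,-0.037,0,0]]'
python3 -c "
from h import *
o=bot.get_obs();print(np.round(o['q'],3),o['t']);print(rot(o['tool_rot']).round(3))"
```

```text
t: 2.4
eef_pos: [-0.0726, -0.5222, 0.4416]
tool_rot: [-0.0, 0.992, 0.124, 0.0]
contact_force: [0.6, -0.3, 0.9]
gripper_width: 0.993
grasp_force: 0.0
t: 2.9
eef_pos: [-0.04, -0.2848, 0.4418]
tool_rot: [0.0, 0.992, 0.124, -0.0]
contact_force: [0.7, -0.4, 0.8]
gripper_width: 0.996
grasp_force: 0.0
[ 1.502e+00 -2.610e-01 -8.000e-03  2.304e+00 -2.000e-03  1.097e+00
  1.730e-01] 2.9
[[ 0.969  0.246 -0.   ]
 [ 0.246 -0.969 -0.   ]
 [-0.     0.    -1.   ]]
```

```bash
python3 -m pendant '[[0.085,0.015,-0.037,0,0],[0.085,0.015,-0.037,0,0],[0.085,0.015,-0.037,0,0]]'
python3 -c "
from h import *
o=bot.get_obs();print(np.round(o['q'],3),o['t']);print(rot(o['tool_rot']).round(3))"
```

```text
t: 3.15
eef_pos: [-0.0311, -0.2173, 0.4074]
tool_rot: [-0.038, 0.992, 0.122, 0.019]
contact_force: [-2.8, 73.9, -12.8]
gripper_width: 0.991
grasp_force: 0.0
[ 1.607 -0.336 -0.114  2.436 -0.08   1.119  0.214] 3.15
[[ 0.969  0.244  0.029]
 [ 0.241 -0.967  0.08 ]
 [ 0.048 -0.07  -0.996]]
```

```bash
python3 -m pendant '[[0.085,0,0,0,0]]'
python3 -c "
from h import *
o=bot.get_obs();print(np.round(o['q'],3),np.round(o['joint_torque'],1));print(rot(o['tool_rot']).round(3))"
```

```text
t: 3.23
eef_pos: [-0.0307, -0.2182, 0.4083]
tool_rot: [-0.036, 0.992, 0.123, 0.02]
contact_force: [-0.2, -0.2, 0.8]
gripper_width: 0.995
grasp_force: 0.0
[ 1.608 -0.337 -0.115  2.434 -0.081  1.117  0.216] [  1.   -4.   -0.4 -25.4  -0.4   0.5   0.2]
[[ 0.969  0.246  0.03 ]
 [ 0.243 -0.967  0.076]
 [ 0.048 -0.066 -0.997]]
```

The 74 N was braking inertia, since at rest the force reads near zero. The lean does appear at the inner limit. I'll do it higher up, clear of the base, in gentle steps.

```bash
python3 -m pendant '[[0.085,0,0.02,-0.02,0],[0.085,0,0.02,-0.035,0],[0.085,0,0.02,-0.035,0],[0.085,0,0.01,-0.035,0],[0.085,0,0,-0.035,0],[0.085,0,0,-0.02,0],[0.085,0,-0.02,0,0],[0.085,0,-0.02,0,0],[0.085,0,-0.02,0,0],[0.085,0,-0.02,0,0],[0.085,0,-0.02,0,0],[0.085,0,-0.02,0,0]]'
python3 -c "
from h import *
o=bot.get_obs();print(np.round(o['q'],3),o['t']);print(rot(o['tool_rot']).round(3))"
```

```text
t: 4.23
eef_pos: [-0.0551, -0.2616, 0.5791]
tool_rot: [-0.062, 0.99, 0.126, 0.028]
contact_force: [-0.4, -0.2, -0.4]
gripper_width: 0.988
grasp_force: 0.0
[ 1.832 -0.337 -0.18   2.049 -0.088  1.558  0.355] 4.2333
[[ 0.967  0.253  0.041]
 [ 0.246 -0.961  0.13 ]
 [ 0.072 -0.116 -0.991]]
```

```bash
python3 -m pendant '[[0.085,0,-0.025,0,0],[0.085,0,-0.025,0,0],[0.085,0,-0.025,0,0],[0.085,0,-0.025,0,0],[0.085,0,-0.025,0,0]]'
python3 -c "
from h import *
o=bot.get_obs();print(np.round(o['q'],3),o['t']);print(rot(o['tool_rot']).round(3))"
```

```text
t: 4.65
eef_pos: [-0.1197, -0.221, 0.5703]
tool_rot: [-0.101, 0.985, 0.126, 0.056]
contact_force: [0.6, -0.4, 0.2]
gripper_width: 0.996
grasp_force: 0.0
[ 2.085 -0.337 -0.172  2.074 -0.062  1.632  0.615] 4.65
[[ 0.962  0.259  0.085]
 [ 0.237 -0.948  0.213]
 [ 0.136 -0.185 -0.973]]
```

```bash
python3 -m pendant '[[0.085,0.03,0.01,0,0],[0.085,0.035,0.01,0,0],[0.085,0.035,0,0,0],[0.085,0.02,-0.02,0,0],[0.085,0.012,-0.03,0,0],[0.085,0.012,-0.03,0,0],[0.085,0.012,-0.03,0,0],[0.085,0.012,-0.03,0,0]]'
python3 -c "
from h import *
o=bot.get_obs();print(np.round(o['q'],3),o['t']);print(rot(o['tool_rot']).round(3))"
```

```text
t: 5.32
eef_pos: [-0.0298, -0.2211, 0.5683]
tool_rot: [-0.191, 0.967, 0.128, 0.109]
contact_force: [-0.1, 0.4, -0.4]
gripper_width: 0.996
grasp_force: 0.0
[ 1.65  -0.337 -0.073  2.103 -0.186  1.789  0.275] 5.3167
[[ 0.944  0.289  0.162]
 [ 0.205 -0.894  0.398]
 [ 0.26  -0.342 -0.903]]
```

```bash
python3 -m pendant '[[0.085,0.003,-0.03,0.012,0],[0.085,0.003,-0.03,0.012,0],[0.085,0.003,-0.03,0.012,0],[0.085,0.003,-0.03,0.014,0]]'
python3 -c "
from h import *
o=bot.get_obs();print(np.round(o['q'],3),o['t']);print(rot(o['tool_rot']).round(3))"
```

```text
t: 5.65
eef_pos: [-0.0742, -0.1731, 0.5332]
tool_rot: [-0.251, 0.947, 0.127, 0.155]
contact_force: [-0.8, -0.7, -0.3]
gripper_width: 0.997
grasp_force: 0.0
[ 1.896 -0.337 -0.102  2.206 -0.142  1.86   0.506] 5.65
[[ 0.92   0.318  0.23 ]
 [ 0.163 -0.842  0.514]
 [ 0.358 -0.435 -0.826]]
```

```bash
cat >> h.py <<'E'
def w2t(*v):
    T=rot(bot.get_obs()['tool_rot']);return (T.T@np.array(v)).round(4)
def st():
    o=bot.get_obs();T=rot(o['tool_rot']);z=T[:,2]
    print('t',round(o['t'],2),'q',np.round(o['q'],3));print('TCP',np.round(o['eef_pos'],4),'grasp',np.round(np.array(o['eef_pos'])+.155*z,4),'z',z.round(3),'tilt',np.degrees(np.arccos(-z[2])).round(1),'az',np.degrees(np.arctan2(z[1],z[0])).round(1),'y',T[:,1].round(3),'F',np.round(o['contact_force'],1),'w',round(o['gripper_width'],3),'gf',round(o['grasp_force'],1))
E
python3 -c "
from h import *
print(w2t(.27,-.06,.04),w2t(-.02,.022,0))"
```

```text
[ 0.2528  0.119  -0.0017] [-0.0148 -0.0249  0.0067]
```

```bash
python3 -m pendant '[[0.085,0.03,0.02,-0.01,0],[0.085,0.036,0.02,-0.01,0],[0.085,0.036,0.017,0,0],[0.085,0.036,0.017,0,0],[0.085,0.036,0.017,0,0],[0.085,0.036,0.01,0,0],[0.085,0.03,0.01,0,0],[0.085,0,0,0,0]]'
python3 -c "
from h import *
st()"
python3 -m pendant '[[0.085,-0.015,-0.025,0.007,0],[0.085,-0.015,-0.025,0.007,0],[0.085,-0.015,-0.025,0.007,0],[0.085,-0.015,-0.025,0.007,0],[0.085,-0.015,-0.025,0.007,0]]'
python3 -c "
from h import *
st()"
```

```text
t: 6.32
eef_pos: [0.1815, -0.2378, 0.5886]
tool_rot: [-0.249, 0.947, 0.13, 0.155]
contact_force: [0.0, 0.4, 0.1]
gripper_width: 0.992
grasp_force: 0.0
t 6.32 q [ 1.736 -0.214 -0.62   1.971 -0.564  1.756 -0.133]
TCP [ 0.1815 -0.2378  0.5886] grasp [ 0.2169 -0.1584  0.4603] z [ 0.229  0.512 -0.828] tilt 34.1 az 65.9 y [ 0.324 -0.842 -0.432] F [0.  0.4 0.1] w 0.992 gf 0.0
t: 6.73
eef_pos: [0.1025, -0.1806, 0.5642]
tool_rot: [-0.297, 0.934, 0.126, 0.153]
contact_force: [0.1, -0.5, -0.3]
gripper_width: 0.994
grasp_force: 0.0
t 6.73 q [ 1.709 -0.337 -0.429  2.136 -0.513  1.891  0.021]
TCP [ 0.1025 -0.1806  0.5642] grasp [ 0.1353 -0.0887  0.4438] z [ 0.212  0.593 -0.777] tilt 39.0 az 70.3 y [ 0.326 -0.792 -0.516] F [ 0.1 -0.5 -0.3] w 0.994 gf 0.0
```

```bash
python3 -c "
from h import *
print(w2t(.22,.04,.03),w2t(-.028,.01,0))"
```

```text
[0.2193 0.0246 0.047 ] [-0.0244 -0.0171 -0.    ]
```

```bash
python3 -m pendant '[[0.085,0.03,0.004,0.007,0],[0.085,0.036,0.004,0.008,0],[0.085,0.036,0.004,0.008,0],[0.085,0.036,0.004,0.008,0],[0.085,0.036,0.004,0.008,0],[0.085,0.036,0.004,0.008,0],[0.085,0,0,0,0]]'
python3 -c "
from h import *
st()"
python3 -m pendant '[[0.085,-0.024,-0.017,0,0],[0.085,-0.024,-0.017,0,0],[0.085,-0.024,-0.017,0,0],[0.085,-0.024,-0.017,0,0]]'
python3 -c "
from h import *
st()"
```

```text
t: 7.32
eef_pos: [0.3178, -0.142, 0.5928]
tool_rot: [-0.295, 0.934, 0.126, 0.155]
contact_force: [-0.6, -0.8, 0.6]
gripper_width: 0.999
grasp_force: 0.0
t 7.32 q [ 1.607 -0.199 -0.892  1.936 -0.773  1.634 -0.485]
TCP [ 0.3178 -0.142   0.5928] grasp [ 0.3511 -0.0505  0.4722] z [ 0.215  0.59  -0.778] tilt 38.9 az 70.0 y [ 0.326 -0.794 -0.512] F [-0.6 -0.8  0.6] w 0.999 gf 0.0
t: 7.65
eef_pos: [0.2408, -0.1165, 0.5936]
tool_rot: [-0.29, 0.937, 0.12, 0.154]
contact_force: [0.9, 0.5, 0.9]
gripper_width: 0.995
grasp_force: 0.0
t 7.65 q [ 1.308 -0.336 -0.513  2.059 -0.75   1.709 -0.449]
TCP [ 0.2408 -0.1165  0.5936] grasp [ 0.2747 -0.0267  0.472 ] z [ 0.219  0.58  -0.785] tilt 38.3 az 69.3 y [ 0.314 -0.803 -0.506] F [0.9 0.5 0.9] w 0.995 gf 0.0
```

```bash
python3 -m pendant '[[0.085,-0.024,-0.017,0,0],[0.085,-0.024,-0.017,0,0],[0.085,-0.024,-0.017,0,0],[0.085,-0.024,-0.017,0,0]]'
python3 -c "
from h import *
st()"
```

```text
t: 7.98
eef_pos: [0.2151, -0.1217, 0.5839]
tool_rot: [-0.305, 0.934, 0.114, 0.148]
contact_force: [-1.9, -1.5, -1.5]
gripper_width: 0.996
grasp_force: 0.0
t 7.98 q [ 1.065 -0.337 -0.293  2.106 -0.705  1.696 -0.493]
TCP [ 0.2151 -0.1217  0.5839] grasp [ 0.2472 -0.0283  0.4645] z [ 0.207  0.603 -0.77 ] tilt 39.6 az 71.0 y [ 0.303 -0.788 -0.535] F [-1.9 -1.5 -1.5] w 0.996 gf 0.0
```

```bash
python3 -m pendant '[[0.085,-0.03,-0.01,-0.006,0],[0.085,-0.03,-0.01,-0.006,0],[0.085,-0.03,-0.01,-0.006,0],[0.085,-0.03,-0.01,-0.006,0],[0.085,-0.03,-0.01,-0.006,0],[0.085,-0.03,-0.01,-0.006,0]]'
python3 -c "
from h import *
st()"
```

```text
t: 8.48
eef_pos: [0.0687, -0.1787, 0.5622]
tool_rot: [-0.324, 0.928, 0.112, 0.143]
contact_force: [-1.9, -0.9, 0.7]
gripper_width: 0.996
grasp_force: 0.0
t 8.48 q [ 1.371 -0.337 -0.116  2.168 -0.445  1.914 -0.077]
TCP [ 0.0687 -0.1787  0.5622] grasp [ 0.0985 -0.0804  0.4461] z [ 0.192  0.634 -0.749] tilt 41.5 az 73.1 y [ 0.301 -0.765 -0.57 ] F [-1.9 -0.9  0.7] w 0.996 gf 0.0
```

```bash
python3 -c "
from h import *
print(w2t(.23,.23,.04))
T=rot(bot.get_obs()['tool_rot']);print(T.round(3))"
```

```text
[ 0.2549 -0.1295  0.1601]
[[ 0.934  0.301  0.192]
 [ 0.116 -0.765  0.634]
 [ 0.338 -0.57  -0.749]]
```

```bash
python3 -m pendant '[[0.085,0.034,0.011,0.007,0],[0.085,0.034,0.011,0.007,0],[0.085,0.034,0.011,0.007,0],[0.085,0.034,0.011,0.007,0],[0.085,0.034,0.011,0.007,0],[0.085,0.034,0.011,0.007,0],[0.085,0.034,0.011,0.007,0],[0.085,0.004,-0.028,0.023,0],[0.085,0.004,-0.028,0.023,0],[0.085,0.004,-0.028,0.023,0],[0.085,0.004,-0.028,0.023,0],[0.085,0.004,-0.028,0.023,0]]'
python3 -c "
from h import *
st()"
python3 -m pendant '[[0.085,-0.028,-0.009,-0.006,0],[0.085,-0.028,-0.009,-0.006,0],[0.085,-0.028,-0.009,-0.006,0],[0.085,-0.028,-0.009,-0.006,0],[0.085,-0.028,-0.009,-0.006,0]]'
python3 -c "
from h import *
st()"
```

```text
t: 9.48
eef_pos: [0.322, 0.0136, 0.5643]
tool_rot: [-0.328, 0.926, 0.125, 0.14]
contact_force: [-0.1, -0.0, 1.2]
gripper_width: 0.998
grasp_force: 0.0
t 9.48 q [ 1.026 -0.308 -0.698  2.095 -0.931  1.454 -0.743]
TCP [0.322  0.0136 0.5643] grasp [0.3495 0.1132 0.4488] z [ 0.177  0.643 -0.745] tilt 41.8 az 74.6 y [ 0.324 -0.753 -0.573] F [-0.1 -0.   1.2] w 0.998 gf 0.0
t: 9.9
eef_pos: [0.2814, 0.0119, 0.5581]
tool_rot: [-0.339, 0.921, 0.143, 0.127]
contact_force: [-0.7, 3.2, 0.8]
gripper_width: 0.995
grasp_force: 0.0
t 9.9 q [ 0.545 -0.336 -0.31   2.172 -0.854  1.416 -0.814]
TCP [0.2814 0.0119 0.5581] grasp [0.3027 0.1143 0.4437] z [ 0.137  0.66  -0.738] tilt 42.4 az 78.3 y [ 0.35  -0.73  -0.588] F [-0.7  3.2  0.8] w 0.995 gf 0.0
```

```bash
python3 -m pendant '[[0.085,-0.028,-0.009,-0.006,0],[0.085,-0.028,-0.009,-0.006,0],[0.085,0,0,0,0]]'
python3 - <<'E'
from h import *
st()
f=lambda x,y,z:atz("top",(180+x/3.4,115+y/3.4),z)
def az(a,b):d=b-a;return np.degrees(np.arctan2(d[1],d[0])).round(1),np.linalg.norm(d).round(4)
print('cl',az(f(338,261,.06),f(222,244,.06)),f(338,261,.06))
print('cams',az(f(187,93,.15),f(146,332,.15)))
print('guard',az(f(316,82,.114),f(268,374,.114)))
print('plate edge',az(f(360,141,.06),f(324,387,.06)))
print('frame',az(f(63,384,.178),f(193,389,.178)),az(f(122,28,.178),f(250,40,.178)))
print('gauge',az(f(711,296,.03),f(555,293,.008)))
E
```

```text
t: 10.15
eef_pos: [0.2723, -0.0026, 0.5495]
tool_rot: [-0.344, 0.922, 0.128, 0.123]
contact_force: [0.3, -0.3, 0.4]
gripper_width: 0.993
grasp_force: 0.0
t 10.15 q [ 0.602 -0.337 -0.309  2.193 -0.852  1.442 -0.788]
TCP [ 0.2723 -0.0026  0.5495] grasp [0.2938 0.1005 0.4358] z [ 0.139  0.666 -0.733] tilt 42.8 az 78.2 y [ 0.32  -0.731 -0.603] F [ 0.3 -0.3  0.4] w 0.993 gf 0.0
cl (np.float64(82.3), np.float64(0.0979)) [0.56853208 0.00473841 0.06      ]
cams (np.float64(172.4), np.float64(0.1926))
guard (np.float64(172.0), np.float64(0.2419))
plate edge (np.float64(172.6), np.float64(0.211))
frame (np.float64(-91.3), np.float64(0.0974)) (np.float64(-95.0), np.float64(0.1001))
gauge (np.float64(88.0), np.float64(0.1328))
```

```bash
python3 -m pendant '[[0.085,0.03,-0.02,0.02,0],[0.085,0.005,-0.028,0.023,0],[0.085,0.005,-0.028,0.023,0],[0.085,-0.028,-0.009,-0.006,0],[0.085,-0.028,-0.009,-0.006,0],[0.085,-0.028,-0.009,-0.006,0],[0.085,-0.028,-0.009,-0.006,0]]'
python3 - <<'E'
from h import *
st()
T=rot(bot.get_obs()['tool_rot']);print(T[:,0].round(3))
# yaw making y horizontal: y' = -sin x + cos y
th=np.degrees(np.arctan2(T[2,1],T[2,0]));print('yaw',th,T@[-np.sin(np.radians(th)),np.cos(np.radians(th)),0])
E
```

```text
t: 10.73
eef_pos: [0.2695, 0.0804, 0.5209]
tool_rot: [-0.376, 0.917, 0.115, 0.071]
contact_force: [-0.2, -0.5, 0.3]
gripper_width: 0.992
grasp_force: 0.0
t 10.73 q [ 0.525 -0.337 -0.47   2.253 -0.967  1.359 -0.937]
TCP [0.2695 0.0804 0.5209] grasp [0.2764 0.1897 0.4112] z [ 0.044  0.705 -0.708] tilt 45.0 az 86.4 y [ 0.265 -0.691 -0.672] F [-0.2 -0.5  0.3] w 0.992 gf 0.0
[0.963 0.158 0.217]
yaw -72.09397234153899 [ 9.98057666e-01 -6.22968389e-02 -2.62387331e-17]
```

```bash
python3 -c "
from h import *
print(w2t(.03,0,0),w2t(0,.03,0))"; python3 -m pendant '[[0.085,0.029,0.008,0.001,0],[0.085,-0.005,0.022,-0.022,0],[0.085,-0.005,0.022,-0.022,0],[0.085,-0.005,0.012,-0.012,0],[0.085,-0.029,-0.008,-0.001,0],[0.085,-0.029,-0.008,-0.001,0],[0.085,0,0,0,0]]'
python3 - <<'E'
from h import *
st()
T=rot(bot.get_obs()['tool_rot']);print(T[:,0].round(3))
E
```

```text
[0.0289 0.0079 0.0013] [ 0.0047 -0.0207  0.0212]
t: 11.32
eef_pos: [0.2395, -0.0039, 0.5161]
tool_rot: [-0.378, 0.916, 0.112, 0.069]
contact_force: [0.7, 0.3, -0.5]
gripper_width: 0.994
grasp_force: 0.0
t 11.32 q [ 0.613 -0.337 -0.29   2.28  -0.844  1.512 -0.779]
TCP [ 0.2395 -0.0039  0.5161] grasp [0.246  0.106  0.4069] z [ 0.042  0.709 -0.704] tilt 45.2 az 86.6 y [ 0.257 -0.689 -0.678] F [ 0.7  0.3 -0.5] w 0.994 gf 0.0
[0.965 0.153 0.211]
```

```bash
python3 -m pendant '[[0.085,0,0,0,-7.1],[0.085,0,0,0,-7.1],[0.085,0,0,0,-7.1],[0.085,0,0,0,-7.1],[0.085,0,0,0,-7.1],[0.085,0,0,0,-7.1],[0.085,0,0,0,-7.1],[0.085,0,0,0,-7.1],[0.085,0,0,0,-7.1],[0.085,0,0,0,-7.1],[0.085,0,0,0,-1.7]]'
python3 - <<'E'
from h import *
st()
T=rot(bot.get_obs()['tool_rot']);print(T.round(3),w2t(.4,-.5,0),w2t(.028,-.028,0))
E
```

```text
t: 12.23
eef_pos: [0.2418, -0.0026, 0.5182]
tool_rot: [-0.26, 0.668, 0.638, 0.281]
contact_force: [-0.9, -0.2, 0.7]
gripper_width: 0.998
grasp_force: 0.0
t 12.23 q [ 0.549 -0.337 -0.25   2.276 -0.838  1.493  0.477]
TCP [ 0.2418 -0.0026  0.5182] grasp [0.2487 0.1069 0.4087] z [ 0.045  0.706 -0.706] tilt 45.1 az 86.4 y [ 0.999 -0.052  0.012] F [-0.9 -0.2  0.7] w 0.998 gf 0.0
[[ 0.028  0.999  0.045]
 [ 0.706 -0.052  0.706]
 [ 0.708  0.012 -0.706]] [-0.3416  0.4252 -0.3353] [-0.019   0.0294 -0.0185]
```

```bash
python3 -m pendant '[[0.085,-0.022,0.028,-0.021,0],[0.085,-0.022,0.028,-0.021,0],[0.085,-0.022,0.028,-0.021,0],[0.085,-0.022,0.028,-0.021,0],[0.085,-0.022,0.028,-0.021,0],[0.085,-0.022,0.028,-0.021,0],[0.085,-0.022,0.028,-0.021,0],[0.085,-0.022,0.028,-0.021,0],[0.085,-0.022,0.028,-0.021,0],[0.085,-0.022,0.028,-0.021,0],[0.085,-0.022,0.028,-0.021,0],[0.085,-0.022,0.028,-0.021,0]]'
python3 -c "
from h import *
st()"
python3 -m pendant '[[0.085,-0.019,0.029,-0.018,0],[0.085,-0.019,0.029,-0.018,0],[0.085,-0.019,0.029,-0.018,0],[0.085,-0.019,0.029,-0.018,0]]'
python3 -c "
from h import *
st()"
```

```text
t: 13.23
eef_pos: [0.5581, -0.3874, 0.5112]
tool_rot: [-0.261, 0.67, 0.635, 0.281]
contact_force: [-0.3, 0.0, 1.0]
gripper_width: 0.992
grasp_force: 0.0
t 13.23 q [ 0.665  0.553 -0.027  1.292 -0.633  1.752  0.617]
TCP [ 0.5581 -0.3874  0.5112] grasp [ 0.565  -0.2778  0.4017] z [ 0.044  0.707 -0.706] tilt 45.1 az 86.4 y [ 0.998 -0.056  0.006] F [-0.3  0.   1. ] w 0.992 gf 0.0
t: 13.57
eef_pos: [0.6546, -0.4776, 0.5008]
tool_rot: [-0.267, 0.67, 0.638, 0.269]
contact_force: [1.9, -0.1, -3.5]
gripper_width: 0.998
grasp_force: 0.0
t 13.57 q [ 0.744  0.846 -0.213  0.803 -0.521  1.904  0.445]
TCP [ 0.6546 -0.4776  0.5008] grasp [ 0.6578 -0.3688  0.3905] z [ 0.02   0.702 -0.712] tilt 44.6 az 88.4 y [ 0.999 -0.044 -0.015] F [ 1.9 -0.1 -3.5] w 0.998 gf 0.0
```

```bash
python3 -m pendant '[[0.085,-0.019,0.029,-0.018,0],[0.085,-0.019,0.029,-0.018,0],[0.085,-0.019,0.029,-0.018,0],[0.085,0,0,0,0]]'
python3 -c "
from h import *
st()"
```

```text
t: 13.9
eef_pos: [0.6973, -0.4943, 0.474]
tool_rot: [-0.263, 0.667, 0.642, 0.272]
contact_force: [-1.5, -0.2, -1.9]
gripper_width: 0.995
grasp_force: 0.0
t 13.9 q [ 0.838  1.014 -0.676  0.606 -0.177  1.914  0.28 ]
TCP [ 0.6973 -0.4943  0.474 ] grasp [ 0.7012 -0.386   0.3632] z [ 0.025  0.699 -0.714] tilt 44.4 az 87.9 y [ 0.999 -0.038 -0.001] F [-1.5 -0.2 -1.9] w 0.995 gf 0.0
```

```bash
python3 -m pendant '[[0.085,0.028,0.008,0.028,0],[0.085,0.028,0.008,0.028,0],[0.085,0.028,0.008,0.028,0],[0.085,0.026,0.018,0.026,0],[0.085,0.026,0.018,0.026,0],[0.085,0.026,0.018,0.026,0],[0.085,0.026,0.018,0.026,0],[0.085,0.026,0.018,0.026,0],[0.085,0.026,0.018,0.026,0],[0.085,0,0.035,0,0],[0.085,0,0.035,0,0],[0.085,0,0.035,0,0]]'
python3 -c "
from h import *
st()"
```

```text
t: 14.9
eef_pos: [0.9203, -0.1609, 0.4699]
tool_rot: [-0.266, 0.668, 0.639, 0.273]
contact_force: [1.1, -2.5, -2.1]
gripper_width: 0.993
grasp_force: 0.0
t 14.9 q [ 0.305  1.118 -0.498  0.346 -0.344  1.747 -0.038]
TCP [ 0.9203 -0.1609  0.4699] grasp [ 0.9242 -0.0517  0.36  ] z [ 0.025  0.705 -0.709] tilt 44.9 az 88.0 y [ 0.999 -0.042 -0.006] F [ 1.1 -2.5 -2.1] w 0.993 gf 0.0
```

```bash
python3 -m pendant '[[0.085,0,0.03,0,0],[0.085,0,0.03,0,0],[0.085,0,0.03,0,0],[0.085,0,0,0,0]]'
python3 -c "
from h import *
st()"
```

```text
t: 15.23
eef_pos: [0.9306, -0.1819, 0.4488]
tool_rot: [-0.27, 0.686, 0.619, 0.271]
contact_force: [-0.2, -1.2, -0.2]
gripper_width: 0.995
grasp_force: 0.0
t 15.23 q [ 0.229  1.169  0.08   0.283 -0.865  1.796  0.006]
TCP [ 0.9306 -0.1819  0.4488] grasp [ 0.9364 -0.0726  0.3391] z [ 0.037  0.705 -0.708] tilt 44.9 az 87.0 y [ 0.995 -0.088 -0.035] F [-0.2 -1.2 -0.2] w 0.995 gf 0.0
```

```bash
python3 -m pendant '[[0.085,0,0.03,0,0],[0.085,0,0.03,0,0],[0.085,0,0,0,0]]'
python3 -c "
from h import *
st()"
```

```text
t: 15.48
eef_pos: [0.9379, -0.183, 0.4422]
tool_rot: [-0.269, 0.689, 0.613, 0.278]
contact_force: [-0.1, -0.9, -0.6]
gripper_width: 0.995
grasp_force: 0.0
t 15.48 q [ 0.192  1.211  0.436  0.255 -1.21   1.82   0.024]
TCP [ 0.9379 -0.183   0.4422] grasp [ 0.9461 -0.0728  0.3335] z [ 0.053  0.711 -0.701] tilt 45.5 az 85.7 y [ 0.994 -0.105 -0.031] F [-0.1 -0.9 -0.6] w 0.995 gf 0.0
```

```bash
python3 -m pendant '[[0.085,0,0.035,0,0],[0.085,0,0.035,0,0],[0.085,0,0.035,0,0],[0.085,0,0,0,0]]'
python3 -c "
from h import *
st();T=rot(bot.get_obs()['tool_rot']);print(T.round(3))"
```

```text
t: 15.82
eef_pos: [0.9589, -0.1697, 0.4201]
tool_rot: [-0.251, 0.695, 0.603, 0.301]
contact_force: [-1.0, -0.3, -1.2]
gripper_width: 0.994
grasp_force: 0.0
t 15.82 q [ 0.167  1.251  0.573  0.244 -1.357  1.748  0.033]
TCP [ 0.9589 -0.1697  0.4201] grasp [ 0.9769 -0.0594  0.3127] z [ 0.116  0.712 -0.693] tilt 46.1 az 80.8 y [ 0.989 -0.147  0.014] F [-1.  -0.3 -1.2] w 0.994 gf 0.0
[[ 0.092  0.989  0.116]
 [ 0.687 -0.147  0.712]
 [ 0.721  0.014 -0.693]]
```

```bash
python3 -m pendant '[[0.045,-0.02,-0.027,-0.021,0],[0.045,-0.02,-0.027,-0.021,0],[0.045,-0.02,-0.027,-0.021,0],[0.045,-0.02,-0.027,-0.021,0],[0.045,-0.02,-0.027,-0.021,0],[0.045,-0.02,-0.027,-0.021,0],[0.045,-0.02,-0.027,-0.021,0],[0.045,-0.02,-0.027,-0.021,0],[0.045,-0.02,-0.027,-0.021,0],[0.045,-0.02,-0.027,-0.021,0],[0.045,-0.02,-0.027,-0.021,0],[0.045,-0.02,-0.027,-0.021,0]]'
python3 -c "
from h import *
st();
o=bot.get_obs();T=rot(o['tool_rot']);g=np.array(o['eef_pos'])+.155*T[:,2]
print(w2t(*(np.array([.539,-.40,.13])-g)))"
```

```text
t: 16.82
eef_pos: [0.5964, -0.4582, 0.4194]
tool_rot: [-0.252, 0.692, 0.606, 0.3]
contact_force: [0.7, -1.1, 0.5]
gripper_width: 0.524
grasp_force: 0.0
t 16.82 q [ 0.367  0.818  0.644  1.214 -1.004  1.876  0.868]
TCP [ 0.5964 -0.4582  0.4194] grasp [ 0.6136 -0.3476  0.312 ] z [ 0.111  0.713 -0.692] tilt 46.2 az 81.2 y [ 0.99  -0.14   0.015] F [ 0.7 -1.1  0.5] w 0.524 gf 0.0
[-0.1737 -0.0692  0.0804]
```

```bash
python3 -m pendant '[[0.045,-0.0185,-0.011,0.024,0],[0.045,-0.0185,-0.011,0.024,0],[0.045,-0.0185,-0.011,0.024,0],[0.045,-0.0185,-0.011,0.024,0],[0.045,-0.0185,-0.011,0.024,0],[0.045,-0.0185,-0.011,0.024,0],[0.045,0,0,0,0]]'
python3 - <<'E'
from h import *
st()
a,d=bot.read_camera("wrist");cv2.imwrite("pics/w1.png",a)
for n in("gauge5","blade_tip"):
  for r in bot.pinpoint(n,"wrist")[:4]:print(n,round(r["score"],2),np.round(r["at"],1),atz("wrist",r["at"],.003).round(4))
hsv=cv2.cvtColor(a,cv2.COLOR_BGR2HSV);m=cv2.inRange(hsv,(22,90,60),(38,255,255))
n,l,s,c=cv2.connectedComponentsWithStats(m);k=1+np.argmax(s[1:,4]);print(s[k],c[k])
E
```

```text
t: 17.4
eef_pos: [0.5374, -0.4193, 0.2323]
tool_rot: [-0.257, 0.693, 0.603, 0.3]
contact_force: [-0.2, 0.7, -1.2]
gripper_width: 0.523
grasp_force: 0.0
t 17.4 q [ 0.343  0.908  0.602  1.535 -1.008  1.618  1.151]
TCP [ 0.5374 -0.4193  0.2323] grasp [ 0.5538 -0.308   0.1257] z [ 0.106  0.718 -0.688] tilt 46.6 az 81.6 y [ 0.99  -0.14   0.006] F [-0.2  0.7 -1.2] w 0.523 gf 0.0
gauge5 0.91 [264.2 263.2] [ 0.5561 -0.253   0.003 ]
gauge5 0.79 [429.1 262.9] [ 0.7009 -0.2735  0.003 ]
gauge5 0.77 [186.6 280.6] [ 0.4888 -0.2595  0.003 ]
gauge5 0.72 [113.1 260.4] [ 0.4245 -0.2329  0.003 ]
blade_tip 0.8 [254.3 195. ] [ 0.5562 -0.1843  0.003 ]
blade_tip 0.59 [479.4 217.8] [ 0.7695 -0.2385  0.003 ]
[ 247  250   39   89 2660] [265.12518797 294.9962406 ]
```

View pics/w1.png

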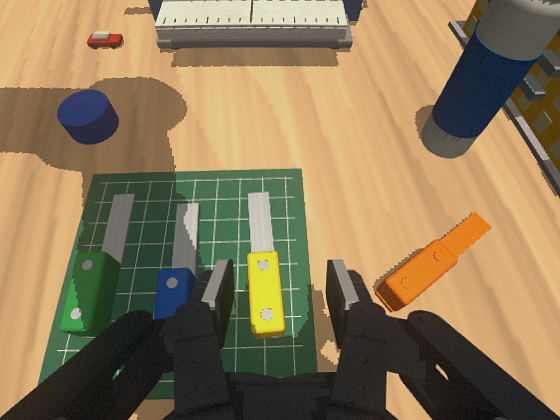

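The wrist picture shows the yellow grip at (265,295) between the fingers, with its blade tip at (259,195). Blue is at (175,290) and green at (90,290). The orange look-alike is off the mat at (420,275).

```bash
python3 -m pendant '[[0.045,-0.017,0,0.018,0],[0.045,-0.017,0,0.018,0],[0.045,-0.017,0,0.018,0],[0.045,-0.011,0.001,0.012,0],[0.045,-0.006,0,0.006,0],[0.045,0,0,0,0]]' 50
python3 -c "
from h import *
st()"
```

```text
t: 18.05
eef_pos: [0.5425, -0.4238, 0.1577]
tool_rot: [-0.253, 0.69, 0.604, 0.31]
contact_force: [-22.3, -3.3, 90.2]
gripper_width: 0.528
grasp_force: 45.2
t 18.05 q [ 0.363  1.017  0.575  1.521 -1.069  1.563  1.229]
TCP [ 0.5425 -0.4238  0.1577] grasp [ 0.5613 -0.3118  0.0522] z [ 0.121  0.723 -0.68 ] tilt 47.1 az 80.5 y [ 0.989 -0.143  0.025] F [-22.3  -3.3  90.2] w 0.528 gf 45.2
```

```bash
python3 -m pendant '[[0.045,0.012,0,-0.012,0],[0.045,0.012,0,-0.012,0],[0.045,0,0,0,0]]' 50
python3 - <<'E'
from h import *
st()
a,d=bot.read_camera("wrist");cv2.imwrite("pics/w2.png",a)
E
```

```text
t: 18.3
eef_pos: [0.5438, -0.4219, 0.1798]
tool_rot: [-0.246, 0.694, 0.606, 0.302]
contact_force: [0.1, -0.7, -0.1]
gripper_width: 0.524
grasp_force: 0.0
t 18.3 q [ 0.351  0.98   0.584  1.529 -1.051  1.558  1.204]
TCP [ 0.5438 -0.4219  0.1798] grasp [ 0.5625 -0.3123  0.0717] z [ 0.121  0.707 -0.697] tilt 45.8 az 80.3 y [ 0.989 -0.145  0.024] F [ 0.1 -0.7 -0.1] w 0.524 gf 0.0
```

View pics/w2.png

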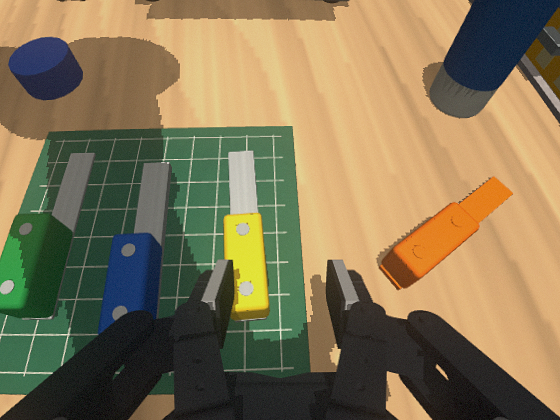

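The picture shows the left fingertip (215,290) over the yellow grip (245,265). The hand had sat too far right and came down on top of the grip. The gauges look unmoved. I'll remeasure.

Run:
```python
from h import *
for p in((242,229),(246,288)):print(atz("wrist",p,.037).round(4))
print(atz("wrist",(241,152),.008).round(4))
o=bot.get_obs();T=rot(o['tool_rot']);g=np.array(o['eef_pos'])+.155*T[:,2]
print(proj("wrist",[g,g+.022*T[:,1],g-.022*T[:,1],g+.018*T[:,2]]).round(0),T.round(3).tolist())
for r in bot.pinpoint("gauge5","wrist")[:3]:print(r["at"],atz("wrist",r["at"],.003).round(4))
a,d=bot.read_camera("wrist");
m=bot.camera_model("wrist");
for p in((242,229),(246,288)):
  u=cv2.undistortPoints(np.array([[p]],float),np.array(m["intrinsics"]),np.array(m["dist_coeffs"]))[0,0]
  dd=d[p[1],p[0]];print('d',dd,(np.array(m["R"]).T@(np.array([u[0],u[1],1])*dd-m["t"])).round(4))
```

```text
[ 0.549  -0.2635  0.037 ]
[ 0.5478 -0.2989  0.037 ]
[ 0.5532 -0.1839  0.008 ]
[[276. 293.]
 [326. 293.]
 [226. 293.]
 [276. 273.]] [[0.085, 0.989, 0.119], [0.692, -0.145, 0.708], [0.717, 0.022, -0.697]]
[244.1, 228.2] [ 0.5486 -0.2471  0.003 ]
[150.1, 252.6] [ 0.4837 -0.2566  0.003 ]
[442.7, 234.4] [ 0.6878 -0.2714  0.003 ]
d 0.19054131 [ 0.5478 -0.2628  0.036 ]
d 0.17301026 [ 0.5467 -0.2982  0.0372]
```

```bash
python3 -m pendant '[[0.045,0,-0.018,0,0],[0.045,-0.009,0,0.013,0],[0.045,-0.008,0,0.013,0],[0.045,-0.008,0,0.012,0],[0.045,0,0,0,0]]' 50
python3 -c "
from h import *
st()"
```

```text
t: 18.87
eef_pos: [0.5267, -0.4076, 0.1277]
tool_rot: [-0.251, 0.694, 0.603, 0.302]
contact_force: [-1.3, 1.1, 6.5]
gripper_width: 0.526
grasp_force: 3.4
t 18.87 q [ 0.354  1.03   0.561  1.583 -1.076  1.5    1.271]
TCP [ 0.5267 -0.4076  0.1277] grasp [ 0.5447 -0.2971  0.0204] z [ 0.116  0.712 -0.692] tilt 46.2 az 80.8 y [ 0.989 -0.146  0.016] F [-1.3  1.1  6.5] w 0.526 gf 3.4
```

```bash
python3 -m pendant '[[0.045,0.004,0.002,-0.004,0],[0.015,0,0,0,0],[0.015,0,0,0,0],[0.015,0,0,0,0],[0.015,0,0,0,0],[0.015,0,0,0,0]]' 60
python3 -c "
from h import *
st()"
```

```text
t: 19.37
eef_pos: [0.5282, -0.408, 0.1341]
tool_rot: [-0.249, 0.695, 0.604, 0.3]
contact_force: [-0.1, -0.1, -0.8]
gripper_width: 0.273
grasp_force: 61.9
t 19.37 q [ 0.351  1.022  0.564  1.582 -1.072  1.502  1.263]
TCP [ 0.5282 -0.408   0.1341] grasp [ 0.5462 -0.298   0.0263] z [ 0.116  0.71  -0.695] tilt 46.0 az 80.7 y [ 0.989 -0.146  0.016] F [-0.1 -0.1 -0.8] w 0.273 gf 61.9
```

```bash
python3 -m pendant '[[0.015,0.012,0,-0.012,0],[0.015,0.02,0,-0.02,0],[0.015,0.02,0,-0.02,0],[0.015,0.008,0,-0.008,0],[0.015,0.015,-0.005,0.015,0],[0.015,0.02,-0.005,0.02,0],[0.015,0.02,-0.005,0.02,0],[0.015,0.02,-0.005,0.02,0],[0.015,0.015,0,0.015,0],[0.015,0.01,0,0.01,0],[0.015,0,0,0,0]]' 60
python3 - <<'E'
from h import *
st()
a,d=bot.read_camera("wrist");cv2.imwrite("pics/w3.png",a);np.save("w3d.npy",d)
b,_=bot.read_camera("top");s,_=bot.read_camera("scene")
cv2.imwrite("pics/top3.png",b);cv2.imwrite("pics/scene3.png",s)
for c in("wrist","top","scene"):
 for n,z in(("gauge5",.085),("blade_tip",.085),("cross",.06),("guard_edge",.114),("nip",.06)):
  for r in bot.pinpoint(n,c)[:2]:print(n,c,round(r["score"],2),np.round(r["at"],1),atz(c,r["at"],z).round(4))
E
```

```text
t: 20.28
eef_pos: [0.5284, -0.2633, 0.222]
tool_rot: [-0.251, 0.693, 0.605, 0.301]
contact_force: [-0.0, 1.7, -1.5]
gripper_width: 0.268
grasp_force: 61.8
t 20.28 q [ 0.127  0.778  0.575  1.835 -1.095  1.417  1.166]
TCP [ 0.5284 -0.2633  0.222 ] grasp [ 0.5461 -0.1529  0.1146] z [ 0.114  0.712 -0.693] tilt 46.1 az 80.9 y [ 0.99  -0.142  0.017] F [-0.   1.7 -1.5] w 0.268 gf 61.8
gauge5 wrist 0.89 [279.3 218.8] [ 0.5551 -0.1085  0.085 ]
blade_tip wrist 0.66 [277.1 122.8] [ 0.5647 -0.0343  0.085 ]
cross wrist 0.64 [277.   44.9] [0.5826 0.0872 0.06  ]
guard_edge wrist 0.59 [273.2  25.7] [0.5713 0.0335 0.114 ]
nip wrist 0.76 [274.1  13.7] [0.5871 0.1399 0.06  ]
gauge5 top 0.9 [369.5 157.3] [ 0.6665 -0.2482  0.085 ]
gauge5 top 0.78 [379.  308.9] [ 0.247  -0.2677  0.085 ]
blade_tip top 0.85 [394.  337.3] [ 0.1721 -0.3075  0.085 ]
blade_tip top 0.66 [291.6 189.6] [ 0.5702 -0.0292  0.085 ]
cross top 0.85 [246.4 190.9] [0.5697 0.0983 0.06  ]
guard_edge top 0.8 [268.9 187.1] [0.5703 0.0331 0.114 ]
guard_edge top 0.46 [324.  195.4] [ 0.5495 -0.1164  0.114 ]
nip top 0.94 [231.7 184.7] [0.5871 0.1406 0.06  ]
gauge5 scene 0.77 [174.1 255.1] [ 0.7299 -0.2113  0.085 ]
gauge5 scene 0.73 [151.2 200.4] [ 0.6224 -0.3961  0.085 ]
blade_tip scene 0.84 [164.4 190.8] [ 0.5736 -0.3895  0.085 ]
blade_tip scene 0.69 [265.4 240.4] [ 0.5609 -0.0349  0.085 ]
cross scene 0.77 [300.5 277.7] [0.5955 0.0982 0.06  ]
guard_edge scene 0.73 [287.9 249.9] [0.5707 0.0435 0.114 ]
nip scene 0.82 [320.7 281.9] [0.5779 0.1484 0.06  ]
```

View pics/w3.png

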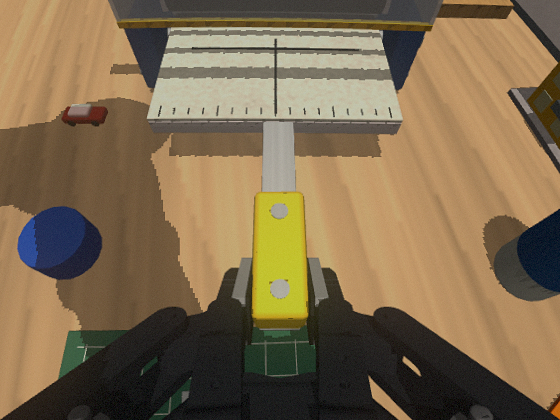

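The picture shows the gauge held straight, with the grip at (280,260) and the tip at (279,122). It points at the plate's centre line (276,40–115). The black cross is at (276,48), seen under the guard's yellow edge (280,25).

Run:
```python
from h import *
W=lambda x,y,z:atz("wrist",(x,y),z)
def az(a,b):d=b-a;return np.degrees(np.arctan2(d[1],d[0])).round(2),np.linalg.norm(d[:2]).round(4)
c=W(276,48.5,.06);print('cross',c.round(4),'cl',az(W(276,115,.06),c))
print('crossline',az(W(360,50,.06),W(192,47.5,.06)),'edge',az(W(400,122,.06),W(150,119,.06)))
zt=.0916
print('grip front top',[ (W(x,192,zt+.034)).round(4) for x in(257,302)],'rear',[W(x,324,zt+.034).round(4) for x in(253,306)])
print('blade tip top',[W(x,123,zt+.005).round(4) for x in(264,295)],'blade root',[W(x,190,zt+.005).round(4) for x in(263,296)])
a=cv2.imread("pics/w3.png");d=np.load("w3d.npy");m=bot.camera_model("wrist");R=np.array(m["R"])
for p in((280,260),(280,200),(280,315),(279,180),(279,150),(279,130),(276,110),(276,60),(230,100),(330,100)):
  u=cv2.undistortPoints(np.array([[p]],float),np.array(m["intrinsics"]),np.array(m["dist_coeffs"]))[0,0]
  dd=float(np.median(d[p[1]-1:p[1]+2,p[0]-1:p[0]+2]));print(p,(R.T@(np.array([u[0],u[1],1])*dd-m["t"])).round(4))
T=rot(bot.get_obs()['tool_rot']);print(T.round(3).tolist())
```

```text
cross [0.5806 0.0844 0.06  ] cl (np.float64(81.86), np.float64(0.0858))
crossline (np.float64(171.52), np.float64(0.1602)) edge (np.float64(171.52), np.float64(0.2038))
grip front top [array([ 0.5431, -0.1111,  0.1256]), array([ 0.5642, -0.114 ,  0.1256])] rear [array([ 0.5347, -0.1702,  0.1256]), array([ 0.555 , -0.1731,  0.1256])]
blade tip top [array([ 0.5544, -0.0418,  0.0966]), array([ 0.5745, -0.0445,  0.0966])] blade root [array([ 0.5475, -0.0926,  0.0966]), array([ 0.5663, -0.0952,  0.0966])]
(280, 260) [ 0.549  -0.1455  0.1247]
(280, 200) [ 0.5533 -0.1164  0.1248]
(280, 315) [ 0.5456 -0.1681  0.1248]
(279, 180) [ 0.5577 -0.0865  0.0957]
(279, 150) [ 0.5609 -0.0647  0.0961]
(279, 130) [ 0.5634 -0.048   0.0955]
(276, 110) [0.5694 0.0056 0.0595]
(276, 60) [0.5785 0.0693 0.0588]
(230, 100) [0.5325 0.0232 0.0585]
(330, 100) [0.6169 0.0122 0.0586]
[[0.09, 0.989, 0.117], [0.689, -0.146, 0.71], [0.719, 0.017, -0.695]]
```

```bash
python3 -m pendant '[[0.015,-0.009,-0.002,0.009,0],[0.015,-0.009,0,0.009,0],[0.015,0,0,0,0]]' 60
python3 - <<'E'
from h import *
st()
a,d=bot.read_camera("wrist");cv2.imwrite("pics/w4.png",a)
m=bot.camera_model("wrist");R=np.array(m["R"])
for p in((280,260),(280,200),(279,180),(279,150),(279,130),(250,100),(310,100)):
  u=cv2.undistortPoints(np.array([[p]],float),np.array(m["intrinsics"]),np.array(m["dist_coeffs"]))[0,0]
  dd=float(np.median(d[p[1]-1:p[1]+2,p[0]-1:p[0]+2]));print(p,(R.T@(np.array([u[0],u[1],1])*dd-m["t"])).round(4))
E
```

```text
t: 21.43
eef_pos: [0.5252, -0.2651, 0.193]
tool_rot: [-0.251, 0.695, 0.603, 0.3]
contact_force: [-0.4, 0.8, -1.3]
gripper_width: 0.269
grasp_force: 61.8
t 21.43 q [ 0.141  0.822  0.56   1.841 -1.116  1.392  1.204]
TCP [ 0.5252 -0.2651  0.193 ] grasp [ 0.5428 -0.1549  0.0854] z [ 0.114  0.711 -0.694] tilt 46.0 az 80.9 y [ 0.989 -0.146  0.013] F [-0.4  0.8 -1.3] w 0.269 gf 61.8
(280, 260) [ 0.5465 -0.1441  0.0974]
(280, 200) [ 0.5509 -0.1149  0.0972]
(279, 180) [ 0.5551 -0.0854  0.069 ]
(279, 150) [ 0.5583 -0.0634  0.069 ]
(279, 130) [ 0.5608 -0.047   0.0686]
(250, 100) [0.5459 0.0044 0.0482]
(310, 100) [ 0.5922 -0.0014  0.0479]
```

```bash
python3 -m pendant '[[0.015,0.01,0,0.0103,0],[0.015,0.015,0,0.0155,0],[0.015,0.015,0,0.0155,0],[0.015,0.015,0,0.0155,0],[0.015,0.015,0,0.0155,0],[0.015,0.01,0,0.0103,0],[0.015,0.008,0,0.008,0],[0.015,0,0,0,0]]' 60
python3 - <<'E'
from h import *
st()
a,d=bot.read_camera("wrist");cv2.imwrite("pics/w5.png",a)
m=bot.camera_model("wrist");R=np.array(m["R"])
for p in((280,260),(280,205),(279,180),(279,150),(279,130),(230,130),(330,130),(230,170),(330,170)):
  u=cv2.undistortPoints(np.array([[p]],float),np.array(m["intrinsics"]),np.array(m["dist_coeffs"]))[0,0]
  dd=float(np.median(d[p[1]-1:p[1]+2,p[0]-1:p[0]+2]));print(p,(R.T@(np.array([u[0],u[1],1])*dd-m["t"])).round(4))
E
```

```text
t: 22.15
eef_pos: [0.545, -0.1381, 0.1966]
tool_rot: [-0.25, 0.693, 0.605, 0.301]
contact_force: [-0.4, -0.3, -1.3]
gripper_width: 0.271
grasp_force: 61.8
t 22.15 q [-0.042  0.748  0.504  1.958 -1.23   1.259  1.137]
TCP [ 0.545  -0.1381  0.1966] grasp [ 0.5627 -0.0279  0.0891] z [ 0.114  0.711 -0.693] tilt 46.1 az 80.9 y [ 0.99  -0.143  0.017] F [-0.4 -0.3 -1.3] w 0.271 gf 61.8
(280, 260) [ 0.566  -0.0188  0.0997]
(280, 205) [0.5698 0.0074 0.1003]
(279, 180) [0.5746 0.0402 0.0709]
(279, 150) [0.5778 0.0623 0.0708]
(279, 130) [0.5734 0.0373 0.1174]
(230, 130) [0.5511 0.0401 0.1176]
(330, 130) [0.5967 0.0337 0.1181]
(230, 170) [0.5458 0.0593 0.0597]
(330, 170) [0.6096 0.0506 0.0597]
```

View pics/w5.png

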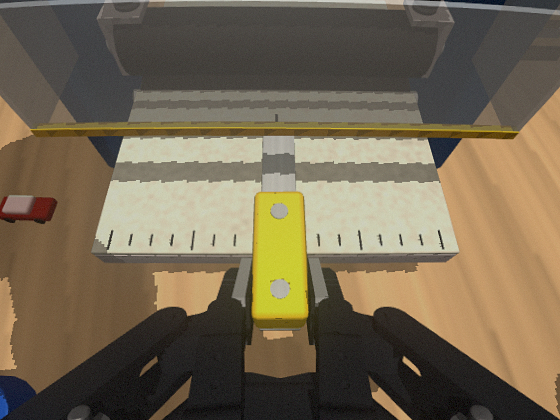

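The picture shows the gauge on the centre line, with the grip at (280,260) and the blade passing under the yellow guard edge (row 131). The hand holds it about 41 mm behind the front, a bit close to the guard. I'll set it down on the plate and regrip 10 mm further back.

```bash
python3 -m pendant '[[0.015,-0.0032,0,0.0031,0],[0.015,0.0095,0,0.0108,0],[0.015,0.0095,0,0.0108,0],[0.015,0.009,0,0.0102,0],[0.015,0,0,0,0]]' 60
python3 - <<'E'
from h import *
st()
a,d=bot.read_camera("wrist");cv2.imwrite("pics/w6.png",a)
m=bot.camera_model("wrist");R=np.array(m["R"])
for p in((280,260),(280,205),(279,183),(230,190),(330,190),(230,230),(330,230)):
  u=cv2.undistortPoints(np.array([[p]],float),np.array(m["intrinsics"]),np.array(m["dist_coeffs"]))[0,0]
  dd=float(np.median(d[p[1]-1:p[1]+2,p[0]-1:p[0]+2]));print(p,(R.T@(np.array([u[0],u[1],1])*dd-m["t"])).round(4))
print(proj("wrist",[[.5807,.0878,.06],[.5806,.0844,.06],[.5734,.0373,.114]]))
E
```

```text
t: 22.62
eef_pos: [0.5517, -0.0984, 0.1907]
tool_rot: [-0.249, 0.694, 0.604, 0.302]
contact_force: [0.3, 2.1, 2.7]
gripper_width: 0.27
grasp_force: 62.1
t 22.62 q [-0.092  0.74   0.473  1.981 -1.28   1.206  1.12 ]
TCP [ 0.5517 -0.0984  0.1907] grasp [0.57   0.0117 0.0832] z [ 0.118  0.711 -0.693] tilt 46.1 az 80.5 y [ 0.989 -0.147  0.019] F [0.3 2.1 2.7] w 0.27 gf 62.1
(280, 260) [0.5732 0.0225 0.0941]
(280, 205) [0.577  0.0485 0.0952]
(279, 183) [0.5746 0.0391 0.1287]
(230, 190) [0.5568 0.0416 0.1238]
(330, 190) [0.5935 0.0366 0.1238]
(230, 230) [0.5505 0.0558 0.0596]
(330, 230) [0.6063 0.048  0.0596]
[[275.26294961 176.48810456]
 [275.88836757 181.11745943]
 [275.97107119 207.49191906]]
```

```bash
python3 -m pendant '[[0.04,0,0,0,0],[0.04,0,0,0,0],[0.04,-0.0065,0,-0.008,0],[0.04,0,0,0,0],[0.015,0,0,0,0],[0.015,0,0,0,0],[0.015,0,0,0,0],[0.015,0,0,0,0]]' 60
python3 - <<'E'
from h import *
st()
a,d=bot.read_camera("wrist");cv2.imwrite("pics/w7.png",a)
E
```

```text
t: 23.33
eef_pos: [0.5493, -0.1095, 0.1908]
tool_rot: [-0.249, 0.695, 0.604, 0.301]
contact_force: [-0.5, -2.4, -0.1]
gripper_width: 0.265
grasp_force: 59.9
t 23.33 q [-0.078  0.744  0.48   1.977 -1.266  1.217  1.125]
TCP [ 0.5493 -0.1095  0.1908] grasp [5.674e-01 5.000e-04 8.310e-02] z [ 0.117  0.709 -0.695] tilt 46.0 az 80.6 y [ 0.989 -0.147  0.017] F [-0.5 -2.4 -0.1] w 0.265 gf 59.9
```

View pics/w7.png

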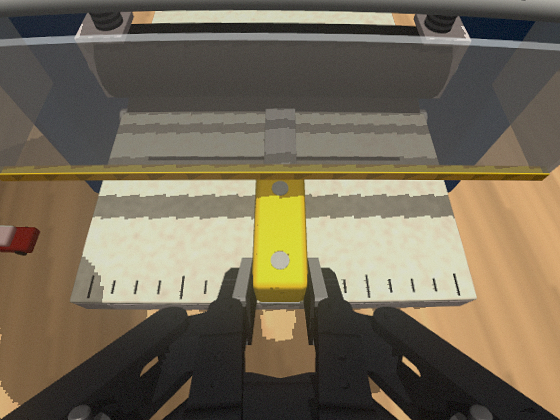

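The picture shows the gauge flat and straight. The cross line is seen through the guard at row 158, and the pads now hold the grip's rear.

Run:
```python
from h import *
a=cv2.imread("pics/w7.png")
g=cv2.cvtColor(a,cv2.COLOR_BGR2GRAY).astype(int)
print('col220',g[148:166,220],'col 340',g[148:166,340]);print('yellow rear',a[284:304,280].tolist())
W=lambda x,y,z:atz("wrist",(x,y),z)
c=(W(220,157.5,.0597)*.5+W(340,158,.0597)*.5);L=W(150,157,.0597);R_=W(400,158.5,.0597)
print(c.round(4),W(276,157.7,.0597).round(4),'mid',((L+R_)/2).round(4))
print('rear',W(280,288,.0943).round(4),'edge',W(280,299,.0597).round(4),W(280,303,.0597).round(4))
print('guard',W(280,179,.114).round(4))
```

```text
col220 [138 136 135 135 135 132 133 132 116  78  75  82 100 107 111 110 109 100] col 340 [138 134 136 132 135 133 131 133 112  74  76  78  90 107 108 109 103 109]
yellow rear [[50, 195, 215], [41, 184, 211], [47, 182, 219], [46, 166, 201], [36, 137, 168], [41, 115, 138], [33, 99, 118], [33, 97, 116], [36, 89, 106], [23, 89, 105], [34, 96, 114], [34, 96, 112], [30, 93, 112], [27, 93, 111], [32, 93, 110], [29, 94, 111], [31, 90, 108], [25, 84, 102], [150, 161, 165], [92, 102, 105]]
[0.5833 0.0908 0.0597] [0.5807 0.0911 0.0597] mid [0.5805 0.0914 0.0597]
rear [ 5.689e-01 -3.000e-04  9.430e-02] edge [0.5701 0.0029 0.0597] [0.5698 0.0009 0.0597]
guard [0.5745 0.0395 0.114 ]
```

```bash
python3 -m pendant '[[0.015,0.0008,0,-0.0007,0],[0.015,0.0058,0,0.0063,0],[0.015,0.0058,0,0.0063,0],[0.015,0.0058,0,0.0063,0],[0.015,0,0,0,0]]' 60
python3 - <<'E'
from h import *
st()
a,d=bot.read_camera("wrist");cv2.imwrite("pics/w8.png",a)
m=bot.camera_model("wrist");R=np.array(m["R"])
for p in((280,270),(280,240),(279,150),(250,190),(310,190)):
  u=cv2.undistortPoints(np.array([[p]],float),np.array(m["intrinsics"]),np.array(m["dist_coeffs"]))[0,0]
  dd=float(np.median(d[p[1]-1:p[1]+2,p[0]-1:p[0]+2]));print(p,(R.T@(np.array([u[0],u[1],1])*dd-m["t"])).round(4))
c=a[130:300,120:440];cv2.imwrite("pics/w8c.png",cv2.resize(c,None,fx=2.4,fy=2.4,interpolation=cv2.INTER_CUBIC))
E
```

```text
t: 23.8
eef_pos: [0.5533, -0.0808, 0.1912]
tool_rot: [-0.251, 0.693, 0.605, 0.301]
contact_force: [-0.1, 0.3, -1.4]
gripper_width: 0.264
grasp_force: 59.6
t 23.8 q [-0.112  0.731  0.456  1.99  -1.29   1.186  1.106]
TCP [ 0.5533 -0.0808  0.1912] grasp [0.5709 0.0295 0.0837] z [ 0.114  0.712 -0.693] tilt 46.1 az 80.9 y [ 0.99  -0.143  0.016] F [-0.1  0.3 -1.4] w 0.264 gf 59.6
(280, 270) [0.5736 0.035  0.0944]
(280, 240) [0.5736 0.0383 0.1192]
(279, 150) [0.5726 0.039  0.1694]
(250, 190) [0.5651 0.0396 0.153 ]
(310, 190) [0.581  0.0374 0.1531]
```

View pics/w8c.png

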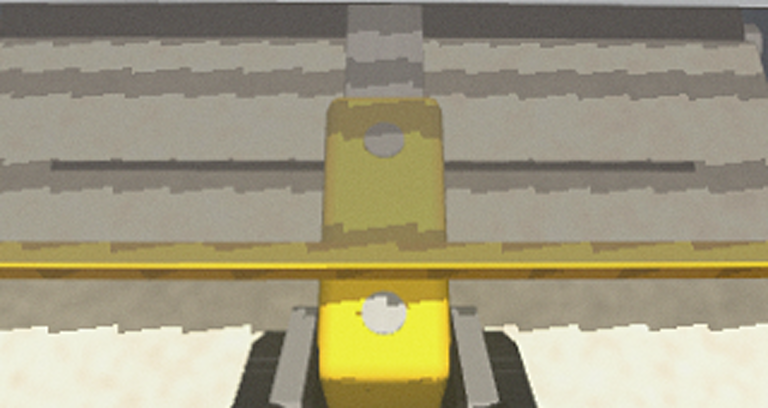

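The crop shows the grip's front-top edge at crop row 98 and the cross line at crop row 166, from column 50 to 694.

Run:
```python
from h import *
W=lambda x,y,z:atz("wrist",(120+x/2.4,130+y/2.4),z)
c=(W(51,165.5,.06)+W(694,167,.06))/2;d=W(51,165.5,.06)-W(694,167,.06);lf=np.array([d[0],d[1],0])/np.hypot(d[0],d[1]);u=np.array([lf[1],-lf[0],0])
print('cross',c.round(4),'feed az',np.degrees(np.arctan2(u[1],u[0])))
f=(W(329,100,.094)+W(442,100,.094))/2;r=(W(319,379,.094)+W(449,379,.094))/2
b=[W(384,139,.0943),W(384,313,.0943)];mid=(b[0]+b[1])/2
for n,p in(('front',f),('rear',r),('bolt mid',mid)):print(n,p.round(4),'feed',np.dot(p-c,u).round(4),'lat',np.dot(p-c,lf).round(4))
h=f-r;print('heading',np.degrees(np.arctan2(h[1],h[0])),np.linalg.norm(h))
print(w2t(*u),w2t(*lf))
```

```text
cross [0.5798 0.0889 0.06  ] feed az 82.09694513691831
front [0.5812 0.0848 0.094 ] feed -0.0039 lat -0.002
rear [0.5725 0.0276 0.094 ] feed -0.0617 lat -0.0013
bolt mid [0.5769 0.0573 0.0943] feed -0.0317 lat -0.0015
heading 81.3598050764838 0.05784423876391355
[ 0.6941 -0.0061  0.7198] [ 0.0075 -0.9998 -0.0158]
```

```bash
python3 -m pendant '[[0.015,0.0017,-0.0015,0.0018,0],[0.015,-0.0003,0,0.0003,0],[0.015,0,0,0,0]]' 60
python3 - <<'E'
from h import *
st()
a,d=bot.read_camera("wrist");cv2.imwrite("pics/w9.png",a)
c=a[130:300,120:440];cv2.imwrite("pics/w9c.png",cv2.resize(c,None,fx=2.4,fy=2.4,interpolation=cv2.INTER_CUBIC))
g=cv2.cvtColor(a,cv2.COLOR_BGR2GRAY).astype(int)
print(g[195:212,200],g[195:212,360]);print(g[205,130:165],g[205,395:425])
print(a[165:185,280,0],a[280:300,280,2])
b,_=bot.read_camera("top");print([(r["at"],r["score"]) for r in bot.pinpoint("gauge5","top")[:4]])
E
```

```text
t: 24.1
eef_pos: [0.5518, -0.0813, 0.1908]
tool_rot: [-0.249, 0.695, 0.604, 0.301]
contact_force: [0.4, 0.1, -0.9]
gripper_width: 0.261
grasp_force: 59.7
t 24.1 q [-0.111  0.729  0.456  1.994 -1.292  1.181  1.107]
TCP [ 0.5518 -0.0813  0.1908] grasp [0.5699 0.0287 0.0831] z [ 0.117  0.71  -0.695] tilt 46.0 az 80.7 y [ 0.989 -0.147  0.017] F [ 0.4  0.1 -0.9] w 0.261 gf 59.7
[100  91  88  98 113 125 126 122 122 124 125 124 141 159 160 159 158] [ 82  86  87  96 120 128 128 127 129 128 126 138 162 158 157 159 155]
[124 122 123 126 126 127 123 125 125 122 127 134 125 127 125 129 128 128
 128 128 126 127 130 124 130 127 129 130 128 124 125 122 126 125 127] [125 122 127 124 125 126 122 126 122 127 122 124 123 122 122 136 136 135
 136 137 136 122 126 122 125 123 124 123 123 125]
[136 139 135 135 134 117  82  84  84  83  83  85  80  82  84  91 109 111
 109 116] [238 238 238 237 238 237 242 195 157 154 136 137 136 134 133 134 135 131
 128 124]
[([441.9, 189.9], 0.8), ([373.6, 155.0], 0.75), ([249.4, 189.9], 0.72), ([376.8, 310.1], 0.72)]
```

```bash
python3 -m pendant '[[0.015,0.0025,0,0.0027,0],[0.015,0,0,0,0],[0.015,0,0,0,0]]' 60
cat > m.py <<'E'
from h import *
st()
a,d=bot.read_camera("wrist");cv2.imwrite("pics/wa.png",a)
g=cv2.cvtColor(a,cv2.COLOR_BGR2GRAY).astype(float)
def line(col):
    s=cv2.GaussianBlur(g,(9,1),0)[185:225,col]; h=np.array([s[i]-.5*(s[i-4]+s[i+4]) for i in range(4,36)]);i=int(np.argmin(h));w=np.clip(-h[max(0,i-2):i+3]-5,0,None);return 189+(np.arange(max(0,i-2),max(0,i-2)+len(w))*w).sum()/w.sum()
cols=[170,190,210,230,320,340,360,380];rows=[line(c) for c in cols];print(np.round(rows,1))
P=np.array([atz("wrist",(c,r),.06) for c,r in zip(cols,rows)])
k=np.polyfit(P[:,0],P[:,1],1);k=np.polyfit(P[abs(P[:,1]-np.polyval(k,P[:,0]))<.003][:,0],P[abs(P[:,1]-np.polyval(k,P[:,0]))<.003][:,1],1)
u=np.array([-k[0],1])/np.hypot(k[0],1);print('feed az',np.degrees(np.arctan2(u[1],u[0])))
b=a[:,280,0].astype(float);fr=160+np.argmax(-np.diff(cv2.GaussianBlur(b.reshape(-1,1),(1,3),0)[160:185,0]))
rr=275+np.argmax(-np.diff(a[275:300,280,2].astype(float)))
for n,r in(('front',fr+.5),('rear',rr+.5)):
    p=atz("wrist",(280,r),.094);print(n,r,p.round(4),'feed',round((p[1]-np.polyval(k,p[0]))*u[1],4))
E
python3 m.py
```

```text
t: 24.5
eef_pos: [0.5526, -0.0772, 0.1908]
tool_rot: [-0.249, 0.695, 0.604, 0.301]
contact_force: [0.4, 1.1, -0.3]
gripper_width: 0.262
grasp_force: 59.7
t 24.5 q [-0.115  0.728  0.451  1.995 -1.295  1.176  1.104]
TCP [ 0.5526 -0.0772  0.1908] grasp [0.5706 0.0328 0.0831] z [ 0.117  0.71  -0.695] tilt 46.0 az 80.7 y [ 0.989 -0.146  0.017] F [ 0.4  1.1 -0.3] w 0.262 gf 59.7
[202.5 202.5 202.5 202.5 202.5 202.3 202.4 202.4]
feed az 82.15465832758538
front 170.5 [0.5808 0.0895 0.094 ] feed -0.001
rear 287.5 [0.5722 0.0321 0.094 ] feed -0.0591
```

```bash
python3 -m pendant '[[0.03,0,0,0,0],[0.04,0,0,0,0],[0.04,0,0,0,0],[0.04,-0.01,0,-0.01,0],[0.04,-0.02,0,-0.02,0],[0.04,-0.02,0,-0.02,0],[0.04,-0.02,0,-0.022,0],[0.04,-0.01,0,-0.012,0],[0.04,0,0,0,0]]' 60
python3 - <<'E'
from h import *
st()
a,d=bot.read_camera("wrist");cv2.imwrite("pics/wb.png",a)
s,_=bot.read_camera("scene");cv2.imwrite("pics/sb.png",s)
c1=cv2.resize(a[0:240,80:480],(400*1,240));c2=cv2.resize(s[210:330,230:410],None,fx=2.2,fy=2.2,interpolation=cv2.INTER_CUBIC)
c1=cv2.resize(a[0:210,80:480],(800,420),interpolation=cv2.INTER_CUBIC);cv2.imwrite("pics/bc.png",c1)
for c in("top","scene"):
 for n,z in(("lever_grip",.25),("cam_axis",.157)):
  for r in bot.pinpoint(n,c)[:1]:print(n,c,r["score"],np.round(r["at"],1),atz(c,r["at"],z).round(4))
E
```

```text
t: 25.3
eef_pos: [0.5343, -0.1976, 0.192]
tool_rot: [-0.247, 0.697, 0.602, 0.3]
contact_force: [0.0, -1.3, -0.1]
gripper_width: 0.468
grasp_force: 0.0
t 25.3 q [ 0.053  0.777  0.519  1.917 -1.176  1.302  1.171]
TCP [ 0.5343 -0.1976  0.192 ] grasp [ 0.5531 -0.0881  0.0838] z [ 0.121  0.706 -0.698] tilt 45.8 az 80.2 y [ 0.988 -0.153  0.017] F [ 0.  -1.3 -0.1] w 0.468 gf 0.0
lever_grip top 0.66 [229.6 241.9] [0.4086 0.1195 0.25  ]
cam_axis top 0.64 [215.8 238.9] [0.4235 0.1661 0.157 ]
lever_grip scene 0.86 [354.4 183. ] [0.3906 0.1245 0.25  ]
cam_axis scene 0.95 [359.7 215.4] [0.403  0.1585 0.157 ]
```

View pics/bc.png

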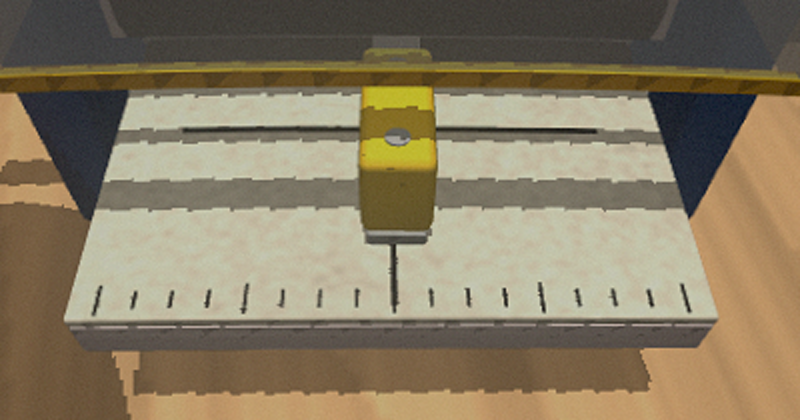

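The gauge lies flat on the centre line: the blade's rear end is at crop (398,240) and the printed line at (394,280). I'll verify its depth and locate the lever.

Run:
```python
from h import *
u=np.array([.1375,.9905,0]);lf=np.array([-.9905,.1375,0]);c=np.array([.580,.0895,.06])
p=atz("wrist",(80+398/2,243/2),.06)
L=[atz("wrist",(80+x/2,y/2),.06) for x,y in((183,130),(597,131))];cc=(L[0]+L[1])/2
print('rear',p.round(4),'cross',cc.round(4),'feed',np.dot(p-cc,u).round(4),'lat',np.dot(p-cc,lf).round(4))
def tri(a,b):
    c1,d1=a;c2,d2=b;A=np.stack([d1,-d2],1);s=np.linalg.lstsq(A,c2-c1,rcond=None)[0];return (c1+s[0]*d1+c2+s[1]*d2)/2,np.linalg.norm(c1+s[0]*d1-c2-s[1]*d2)
def red(cam,x0,y0,x1,y1):
    a,_=bot.read_camera(cam);h=cv2.cvtColor(a,cv2.COLOR_BGR2HSV)[y0:y1,x0:x1]
    m=cv2.inRange(h,(0,150,60),(8,255,255))|cv2.inRange(h,(172,150,60),(180,255,255));n,l,s,ce=cv2.connectedComponentsWithStats(m);k=1+np.argmax(s[1:,4]);print(cam,s[k],ce[k]+[x0,y0]);return ce[k]+[x0,y0]
a=red("top",215,225,245,258);b=red("scene",325,165,375,205)
H,e=tri(ray("top",a),ray("scene",b));print('H',H.round(4),e)
ca=c+.055*u+.175*lf;ca[2]=.157;r=H-ca;print('cam',ca.round(4),'rel feed',np.dot(r,u).round(4),'lat',np.dot(r,lf).round(4),'z',r[2].round(4),'ang above level',np.degrees(np.arctan2(r[2],-np.dot(r,u))))
```

```text
rear [0.5731 0.0406 0.06  ] cross [0.5791 0.0998 0.06  ] feed -0.0594 lat -0.0022
top [ 11   9  10  19 134] [230.73880597 242.91791045]
scene [ 18  13  15  14 104] [350.24038462 184.34615385]
H [0.4051 0.1179 0.2547] 0.00374397069875013
cam [0.4142 0.168  0.157 ] rel feed -0.0509 lat 0.0021 z 0.0977 ang above level 62.45280586717533
```

```bash
python3 -m pendant '[[0.0,0.015,0,-0.015,0],[0.0,0.029,0,-0.028,0],[0.0,0.029,0,-0.028,0],[0.0,0.029,0,-0.028,0],[0.0,0.029,0,-0.028,0],[0.0,0.029,0,-0.028,0],[0.0,0.029,0,-0.028,0],[0.0,0,0,0,0]]' 30
python3 -c "
from h import *
st()
o=bot.get_obs();T=rot(o['tool_rot']);g=np.array(o['eef_pos'])+.155*T[:,2]
Ht=np.array([.3912,.1199,.2547]);Q=Ht+.1*T[:,0];print(T.round(3).tolist(),Q,w2t(*(Q-g)))"
```

```text
t: 26.37
eef_pos: [0.5317, -0.1928, 0.4628]
tool_rot: [-0.245, 0.693, 0.606, 0.304]
contact_force: [-0.2, -0.5, 0.4]
gripper_width: 0.002
grasp_force: 0.0
t 26.37 q [-0.076  0.386  0.661  1.775 -0.948  1.543  0.734]
TCP [ 0.5317 -0.1928  0.4628] grasp [ 0.5511 -0.083   0.3551] z [ 0.125  0.708 -0.695] tilt 46.0 az 80.0 y [ 0.989 -0.146  0.029] F [-0.2 -0.5  0.4] w 0.002 gf 0.0
[[0.081, 0.989, 0.125], [0.691, -0.146, 0.708], [0.719, 0.029, -0.695]] [0.39928602 0.18895425 0.32657578] [ 0.155  -0.1907  0.1935]
```

```bash
python3 -m pendant '[[0,0.0172,-0.0212,0.0215,0],[0,0.0172,-0.0212,0.0215,0],[0,0.0172,-0.0212,0.0215,0],[0,0.0172,-0.0212,0.0215,0],[0,0.0172,-0.0212,0.0215,0],[0,0.0172,-0.0212,0.0215,0],[0,0.0172,-0.0212,0.0215,0],[0,0.0172,-0.0212,0.0215,0],[0,0.0172,-0.0212,0.0215,0],[0,0,0,0,0]]'
python3 -c "
from h import *
st()
o=bot.get_obs();T=rot(o['tool_rot']);g=np.array(o['eef_pos'])+.155*T[:,2]
Ht=np.array([.3912,.1199,.2547]);print(T.round(3).tolist(),'handle in tool rel grasp',w2t(*(Ht-g)))"
```

```text
t: 27.2
eef_pos: [0.3747, 0.0845, 0.4274]
tool_rot: [-0.252, 0.692, 0.607, 0.299]
contact_force: [-1.1, -0.5, -0.0]
gripper_width: 0.002
grasp_force: 0.0
t 27.2 q [-0.531 -0.06   0.417  2.295 -0.994  0.942  0.39 ]
TCP [0.3747 0.0845 0.4274] grasp [0.3914 0.1948 0.3198] z [ 0.108  0.712 -0.694] tilt 46.0 az 81.4 y [ 0.991 -0.137  0.014] F [-1.1 -0.5 -0. ] w 0.002 gf 0.0
[[0.085, 0.991, 0.108], [0.689, -0.137, 0.712], [0.72, 0.014, -0.694]] handle in tool rel grasp [-0.0985  0.0091 -0.0082]
```

```bash
python3 -m pendant '[[0,-0.02,0.006,-0.006,0],[0,-0.025,0,0,0],[0,-0.02,0,0,0],[0,-0.006,0,0,0],[0,0,0,0,0]]'
python3 -c "
from h import *
st()
o=bot.get_obs();T=rot(o['tool_rot']);g=np.array(o['eef_pos'])+.155*T[:,2]
Ht=np.array([.3912,.1199,.2547]);print('handle in tool rel grasp',w2t(*(Ht-g)))"
```

```text
t: 27.62
eef_pos: [0.3774, 0.0254, 0.3806]
tool_rot: [-0.25, 0.696, 0.603, 0.3]
contact_force: [0.3, 0.7, -0.3]
gripper_width: -0.002
grasp_force: 0.0
t 27.62 q [-0.44   0.05   0.525  2.335 -1.043  1.014  0.64 ]
TCP [0.3774 0.0254 0.3806] grasp [0.3954 0.1353 0.2728] z [ 0.116  0.709 -0.696] tilt 45.9 az 80.7 y [ 0.989 -0.148  0.014] F [ 0.3  0.7 -0.3] w -0.002 gf 0.0
handle in tool rel grasp [-0.024  -0.0021  0.0012]
```

```bash
python3 -m pendant '[[0,-0.005,0,0,0],[0,-0.0115,0,-0.0025,0],[0,-0.0115,0,-0.0025,0],[0,-0.0118,0,0,0],[0,-0.0118,0,0,0],[0,0,0,0,0]]'
cat > lev.py <<'E'
from h import *
st()
u=np.array([.1375,.9905,0]);lf=np.array([-.9905,.1375,0]);ca=np.array([.4142,.168,.157])
o=bot.get_obs();T=rot(o['tool_rot']);g=np.array(o['eef_pos'])+.155*T[:,2]
for th in(45,40,37.5,30,25,20,10,5,0):
    H=ca+.108*(-np.cos(np.radians(th))*u+[0,0,np.sin(np.radians(th))])+.014*lf;print(th,w2t(*(H-g)))
E
python3 lev.py
```

```text
t: 28.12
eef_pos: [0.3727, -0.0135, 0.3476]
tool_rot: [-0.249, 0.695, 0.604, 0.301]
contact_force: [0.2, 0.1, 0.0]
gripper_width: 0.002
grasp_force: 0.0
t 28.12 q [-0.357  0.144  0.576  2.357 -1.07   1.071  0.822]
TCP [ 0.3727 -0.0135  0.3476] grasp [0.3909 0.0964 0.2399] z [ 0.117  0.709 -0.695] tilt 46.0 az 80.6 y [ 0.989 -0.147  0.017] F [0.2 0.1 0. ] w 0.002 gf 0.0
45 [-0.0062 -0.0008  0.0029]
40 [-0.0157 -0.0009  0.0032]
37.5 [-0.0204 -0.0009  0.0036]
30 [-0.0343 -0.001   0.0061]
25 [-0.0433 -0.0011  0.0088]
20 [-0.0521 -0.0013  0.0123]
10 [-0.0685 -0.0015  0.0214]
5 [-0.0761 -0.0017  0.027 ]
0 [-0.0831 -0.0018  0.0333]
```

```bash
cat > red.py <<'E'
from h import *
def tri(a,b):
    c1,d1=a;c2,d2=b;A=np.stack([d1,-d2],1);s=np.linalg.lstsq(A,c2-c1,rcond=None)[0];return (c1+s[0]*d1+c2+s[1]*d2)/2,np.linalg.norm(c1+s[0]*d1-c2-s[1]*d2)
a,_=bot.read_camera("scene");h=cv2.cvtColor(a,cv2.COLOR_BGR2HSV)[150:245,300:385]
m=cv2.inRange(h,(0,130,50),(8,255,255))|cv2.inRange(h,(172,130,50),(180,255,255));n,l,s,ce=cv2.connectedComponentsWithStats(m)
for k in range(1,n):
    if s[k,4]>15:print('red',s[k],ce[k]+[300,150])
u=np.array([.1375,.9905,0]);lf=np.array([-.9905,.1375,0]);ca=np.array([.4142,.168,.157])
for th in(62,50,40,30,20,10,0):print(th,proj("scene",ca+.108*(-np.cos(np.radians(th))*u+[0,0,np.sin(np.radians(th))])).round(0))
cv2.imwrite("pics/sc_lev.png",cv2.resize(a[140:330,230:410],None,fx=3.1,fy=3.1,interpolation=cv2.INTER_CUBIC))
E
python3 red.py
```

```text
red [31 33 11 10 59] [336.22033898 187.86440678]
62 [[349. 185.]]
50 [[342. 185.]]
40 [[337. 186.]]
30 [[334. 188.]]
20 [[331. 191.]]
10 [[329. 195.]]
0 [[328. 199.]]
```

View pics/sc_lev.png

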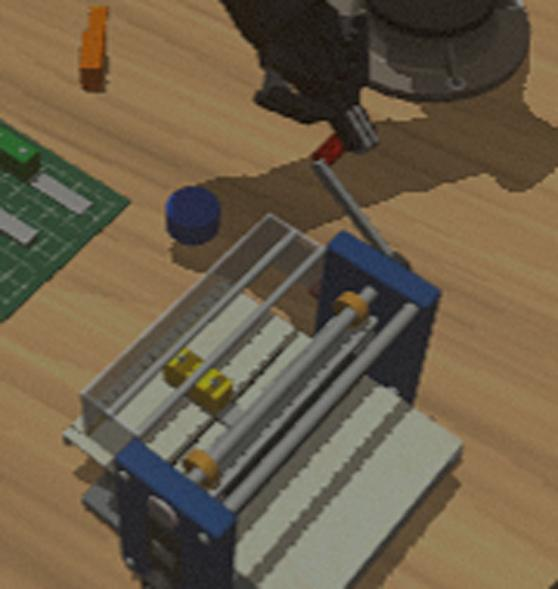

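The picture shows the closed fingers at crop (350,135) pulling the red handle at (328,150) over. The lever follows and the gauge stays put, so I continue to the stop.

```bash
python3 -m pendant '[[0,-0.0115,0,0.0026,0],[0,-0.0115,0,0.0026,0],[0,-0.0107,0,0.005,0],[0,-0.0107,0,0.005,0],[0,-0.0062,0,0.0048,0],[0,-0.0062,0,0.0048,0],[0,0,0,0,0]]'
python3 lev.py | head -3; python3 red.py | head -2
```

```text
t: 28.75
eef_pos: [0.3707, -0.034, 0.2896]
tool_rot: [-0.25, 0.695, 0.604, 0.3]
contact_force: [-0.6, -0.3, 0.4]
gripper_width: -0.0
grasp_force: 0.0
t 28.75 q [-0.267  0.311  0.57   2.389 -1.175  1.092  1.063]
TCP [ 0.3707 -0.034   0.2896] grasp [0.3885 0.0761 0.1819] z [ 0.115  0.71  -0.695] tilt 46.0 az 80.8 y [ 0.989 -0.145  0.016] F [-0.6 -0.3  0.4] w -0.0 gf 0.0
45 [ 0.0497 -0.0005 -0.0227]
red [23 44 10  9 48] [327.625      198.35416667]
62 [[349. 185.]]
```

```bash
python3 -m pendant '[[0,-0.004,0,0.0035,0],[0,-0.003,0,0.0025,0],[0,0,0,0,0]]'
python3 lev.py | sed -n '1,2p;10,12p'; python3 red.py | head -1
```

```text
t: 29.05
eef_pos: [0.3707, -0.0349, 0.2808]
tool_rot: [-0.25, 0.694, 0.604, 0.301]
contact_force: [1.3, 2.8, 2.2]
gripper_width: -0.001
grasp_force: 2.0
t 29.05 q [-0.256  0.336  0.563  2.394 -1.197  1.092  1.098]
TCP [ 0.3707 -0.0349  0.2808] grasp [0.3889 0.0753 0.1733] z [ 0.117  0.711 -0.694] tilt 46.1 az 80.7 y [ 0.989 -0.146  0.017] F [1.3 2.8 2.2] w -0.001 gf 2.0
5 [-0.0135 -0.0017 -0.0041]
0 [-0.0205 -0.0018  0.0021]
red [23 46  9  9 47] [327.31914894 200.23404255]
```

```bash
python3 -m pendant '[[0,-0.002,0,0.002,0],[0,-0.002,0,0.002,0],[0,0,0,0,0]]'
python3 lev.py | sed -n '1,2p;11,12p'; python3 red.py | head -1
```

```text
t: 29.35
eef_pos: [0.3715, -0.0337, 0.2771]
tool_rot: [-0.252, 0.692, 0.604, 0.305]
contact_force: [1.0, 6.9, 21.4]
gripper_width: -0.001
grasp_force: 10.2
t 29.35 q [-0.25   0.349  0.557  2.395 -1.212  1.098  1.117]
TCP [ 0.3715 -0.0337  0.2771] grasp [0.3897 0.0774 0.1705] z [ 0.118  0.717 -0.688] tilt 46.6 az 80.7 y [ 0.989 -0.144  0.019] F [ 1.   6.9 21.4] w -0.001 gf 10.2
0 [-0.02   -0.0024 -0.0015]
red [23 46  9  8 43] [327.25581395 200.23255814]
```

The force rose to 21 N with no further motion, so the lever is on its end stop. I'll back off and check.

```bash
python3 -m pendant '[[0,0.004,0,0,0],[0,0.015,0,0,0],[0,0.025,0,0,0],[0,0.03,0,-0.01,0],[0,0.03,0,-0.02,0],[0,0.025,0,-0.025,0],[0,0.025,-0.0,-0.03,0],[0,0.0,0.0,-0.035,0],[0,-0.015,0.0,-0.035,0],[0,-0.015,0,-0.035,0],[0,0,0,0,0]]'
python3 lev.py | head -2; python3 red.py | head -1
python3 - <<'E'
from h import *
b,_=bot.read_camera("top")
for n,z in(("gauge5",.06),("cross",.06),("lever_grip",.157)):
  for r in bot.pinpoint(n,"top")[:4]:print(n,np.round(r["at"],1),round(r["score"],2),atz("top",r["at"],z).round(4))
a=cv2.imread("pics/sc_lev.png");c=cv2.resize(b[130:260,180:300],(543,589),interpolation=cv2.INTER_CUBIC)
o=np.hstack([cv2.resize(a,(400,422)),cv2.resize(c,(400,422))]);cv2.imwrite("pics/fin.png",o)
E
```

```text
t: 30.32
eef_pos: [0.3589, -0.0905, 0.4988]
tool_rot: [-0.246, 0.697, 0.602, 0.303]
contact_force: [0.4, -0.4, -0.2]
gripper_width: 0.002
grasp_force: 0.0
t 30.32 q [-0.345 -0.126  0.673  2.147 -0.742  1.317  0.451]
TCP [ 0.3589 -0.0905  0.4988] grasp [0.3786 0.0191 0.3911] z [ 0.127  0.707 -0.695] tilt 46.0 az 79.8 y [ 0.988 -0.155  0.023] F [ 0.4 -0.4 -0.2] w 0.002 gf 0.0
red [23 43 13 12 81] [329.54320988 198.34567901]
gauge5 [368.6 225.2] 0.82 [ 0.4766 -0.2471  0.06  ]
gauge5 [248.8 185.9] 0.68 [0.5843 0.0919 0.06  ]
gauge5 [371.5 157.2] 0.58 [ 0.674  -0.2591  0.06  ]
gauge5 [436.9 189.9] 0.53 [ 0.5809 -0.4465  0.06  ]
cross [244.7 188.9] 0.67 [0.5755 0.1033 0.06  ]
lever_grip [256.3 247.8] 0.69 [0.4022 0.0613 0.157 ]
```

View pics/fin.png

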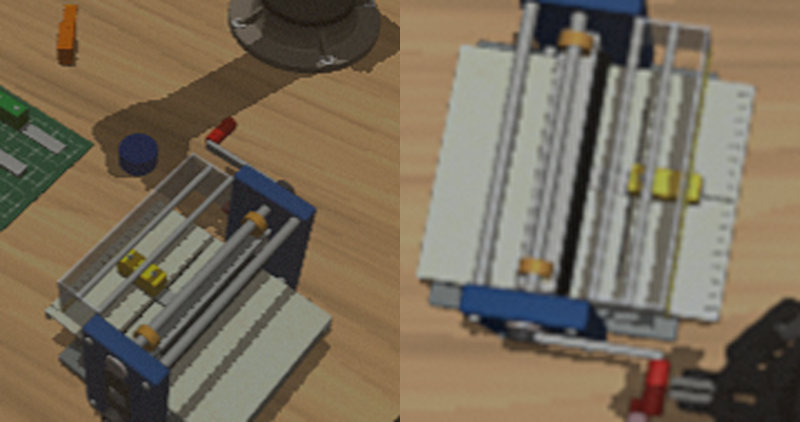

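The final pictures show the lever lying level, with the handle at scene pixel (329,198), where I predicted the end stop. The yellow gauge is on the centre line under the guard, and the hand is clear.

```bash
python3 -c "
from station import bot
print(bot.hand_in())"
```

```text
the job is handed in; nothing more can be done
None
```

I've handed the job in: the 5 mm gauge lies under the guard with its grip front within about 1 mm of the cross line and 1–2 mm right of the centre line. The lever is on its end stop, the hand is clear, and it took about 30 s. On my first grasp attempt a fingertip pressed on top of the yellow grip with about 90 N at the wrist.

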